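Stock the tin shelf and clamp its guard rail

ROBOT

A 6-joint arm with a two-finger parallel gripper is mounted at the origin on the work surface. World frame = base frame: x ahead of the robot, y to its left, z up, the work surface at z = 0. Lengths are in m, angles in rad, forces in N, time in s.
With the tool pointing down it reaches from about 0.25 to 0.775 m from the base axis. Payload 4 kg.
Tool frame: the origin (TCP) lies midway between the tips of the shut fingers; the grasp point (between the pads) lies 19 mm behind it (robot.tcp_to_grasp is the distance from the TCP to the grasp point, in m); x points along the fingers, y is the direction in which the jaws open and shut, and the axes are right-handed (so a half turn about x gives the same grasp; the last joint's range is limited). The gripper opens to 94 mm and grips with 3 to 60 N. Pads are 16 mm wide; open, the fingers measure 119 mm over their backs; the gripper's body (75 mm by 177 mm) begins 78 mm behind the grasp point.
Start: joints at [-1.259, 0.087, 1.371, -0, 1.684, -0.103], TCP at [0.222, -0.503, 0.206] pointing down, gripper open.
Joint ranges: [-3.1, 3.1], [-0.76, 2.03], [0.27, 2.55], [-1.08, 4.22], [0.17, 2.65], [-2.57, 2.57]. Speed limits (rad/s): [2.79, 2.79, 3.14, 3.14, 3.14, 3.14].

INTERFACE

Orientations are given as [roll, pitch, yaw] about the fixed x, y, z axes, in that order (R = Rz(yaw) Ry(pitch) Rx(roll)).
In Python, from bench import robot gives the robot as it stands.
- The arm moves only by the tool send_rows, never from a script. Its argument "increments" is a list of rows, each a list of 5 numbers: the opening, from -1 (shut) to 1 (fully open), so that 0 is half open, then the shift along the tool's x, y, z in m, then the turn about the tool's x in rad. In form: [[hand, tx, ty, tz, roll], ...]. A call has 1 to 5 rows; each row is the pose to reach, as a shift and turn from the pose commanded when the call began, along the tool's axes at that moment; what a row does not reach only later rows make up. A row lasts 1/12 s, in which the tool goes at most 41.7 mm and 7.16 degrees, less where a joint would pass 70% of its speed; a pose out of reach is approached as far as the arm can. A call with a gripper value outside its range is refused whole. The fingers move at their own pace and stop on an object; the grip force is fixed at half the most. Time passes only in rows, so rows that repeat a pose let the fingers close. It gives the time, the measured TCP pose, the force and the opening at its end, in the units of the state.
- robot.get_obs(): the state, without advancing time (a new reading comes with each control period).
- robot.snapshot(name): name is "scene" or "top"; returns a dict with "image" (480x640x3 uint8, red, green, blue), "intrinsics" (3x3 intrinsics, pixels), "k1" (the pictures are not rectified: a ray, as slopes to the right and down, at radius r is drawn at 1 + k1 r^2 times it, then the intrinsics apply), "world_from_camera" (4x4, takes a point from camera to world coordinates). Camera axes: x right, y down, z forward; pixel columns grow to the right and rows downward; lengths in m; the calibration is good to about 2 mm. A picture is of the moment at which its call begins. There is no depth.
- robot.close_job(): hands the job in, once; it reports no verdict.
The state is a dict: "time": time; "joint_positions": joint angles; "qvel": joint speeds; "joint_torque": joint torques, N m; "tool_pos": TCP position; "ee_rot": TCP orientation; "wrist_force": force on the tool from outside, world axes, zero at the start; "wrist_torque": the same for the moment, N m; "width": finger opening in m.
Only numpy, scipy, OpenCV 4.12 (cv2) and the standard library are available. Lean on these libraries where they do the work, as an engineer would, in place of code of your own. Each camera call takes 0.05 s, during which the arm holds its last target.

TASK

Stock the bench shelf: stand every ink tin upright on the deck in one straight row side by side, all close to the lip on the robot's side and with less than a finger's width (about 15 mm) between neighbours and between tin and lip. Lay the loose tube in the two open saddles as the guard rail, centred end to end, and lock it: swing the hinged half of each coupler over the tube until it is fully closed and swing its bolt up into the slot until it stands upright (the nuts are tightened later). Leave the glue bottle, tape roll and white pot alone, and put right any tin that gets knocked on the way.

Things in the scene. Friction and masses are not known exactly. Their poses are not given: they have to be found in the camera images.
- shelf: Low fixed grey steel shelf. Origin on the bench below its deck (which spans x -107 to 110, y -145 to 145 mm); x points away from the robot, y along the shelf to the left, z up. Deck top 50 mm above the bench. Along the robot-side edge a lip stands 8 mm above the deck, inner face at x = -103 mm; a like lip closes both ends of the tin side. Two tube couplers stand near the far edge
- rail_seat (a point): midway between the two couplers, where the rail's centre comes to lie along the shelf's y: shelf x = 65, y = 0, z = 86 mm (36 mm above the deck). The couplers (44 mm wide) are at y = +80 (left) and -80 mm; each is an open-topped saddle on a stub, with a hinged half (flap) on its robot side and a swing bolt on its far side
- rail_center (a point): centre of the loose guard rail: plain aluminium tube with black end plugs, 34 mm in diameter, 280 mm long along its y, 0.25 kg. At the start it lies on two grooved timber chocks on the bench, its axis 37 mm above the bench
- chocks: the pair of fixed timber chocks that carry the rail at the start: blocks 60 x 30 mm, 29 mm high, 180 mm apart along their y, fixed to the bench; origin between them on the bench. The space between them is free
- flap_left (a joint): angle of the left (+y) coupler's hinged half, rad: 0 = closed flat over the rail, 1.57 = standing up, about 1.5 to 1.72 at the start, at most 1.75 (leaning back towards the robot). Stiff: it stays where it is left (needs about 3 N at the lug to move). It can close only if the bolt is out of its way
- flap_left_hinge (a point): point on the hinge axis of the left (+y) flap, mid-width; the axis lies along the shelf's y, 28 mm on the robot's side of the rail's axis and 3 mm below it
- flap_left_lug (a point): middle of the left (+y) flap's slotted lug (between its two prongs), 67 mm from the hinge. Seen from the side the flap is an arch with outer radius 24 mm ending in a flat lug 8 mm thick and 44 mm wide, whose prongs reach 11 mm past this point; the slot between them is 15 mm wide and open at the end
- bolt_left (a joint): angle of the left (+y) swing bolt, rad: 0 = upright in the slot, growing as it leans away from the robot; about 0.75 to 1.1 at the start, at most 1.6. Stiff: it stays where it is left. It enters the slot only when the flap is closed
- bolt_left_pivot (a point): point on the left (+y) bolt's pivot axis (along the shelf's y): 36 mm beyond the rail's axis and 20 mm below it
- bolt_left_end (a point): free end of the left (+y) swing bolt, 74 mm from its pivot. Shank 11 mm in diameter; a hexagon nut with washer (about 25 mm wide) sits 32 to 46 mm from the pivot, the last 28 mm is bare thread. With the bolt in the slot the nut stands 4 mm above the closed lug's top
- flap_right (a joint): angle of the right (-y) coupler's hinged half, rad: 0 = closed flat over the rail, 1.57 = standing up, about 1.5 to 1.72 at the start, at most 1.75 (leaning back towards the robot). Stiff: it stays where it is left (needs about 3 N at the lug to move). It can close only if the bolt is out of its way
- flap_right_hinge (a point): point on the hinge axis of the right (-y) flap, mid-width; the axis lies along the shelf's y, 28 mm on the robot's side of the rail's axis and 3 mm below it
- flap_right_lug (a point): middle of the right (-y) flap's slotted lug (between its two prongs), 67 mm from the hinge. Seen from the side the flap is an arch with outer radius 24 mm ending in a flat lug 8 mm thick and 44 mm wide, whose prongs reach 11 mm past this point; the slot between them is 15 mm wide and open at the end
- bolt_right (a joint): angle of the right (-y) swing bolt, rad: 0 = upright in the slot, growing as it leans away from the robot; about 0.75 to 1.1 at the start, at most 1.6. Stiff: it stays where it is left. It enters the slot only when the flap is closed
- bolt_right_pivot (a point): point on the right (-y) bolt's pivot axis (along the shelf's y): 36 mm beyond the rail's axis and 20 mm below it
- bolt_right_end (a point): free end of the right (-y) swing bolt, 74 mm from its pivot. Shank 11 mm in diameter; a hexagon nut with washer (about 25 mm wide) sits 32 to 46 mm from the pivot, the last 28 mm is bare thread. With the bolt in the slot the nut stands 4 mm above the closed lug's top
- tin1_center (a point): centre (half-way up) of one of the like ink tins: squat upright cylinder, 60 mm in diameter, 44 mm tall, 0.25 kg, bare metal with a plain paper band; stands on the bench at the start. Two to four of the four tins are there in a run
- tin2_center (a point): centre (half-way up) of one of the like ink tins: squat upright cylinder, 60 mm in diameter, 44 mm tall, 0.25 kg, bare metal with a plain paper band; stands on the bench at the start. Two to four of the four tins are there in a run
- tin3_center (a point): centre (half-way up) of one of the like ink tins: squat upright cylinder, 60 mm in diameter, 44 mm tall, 0.25 kg, bare metal with a plain paper band; stands on the bench at the start. Two to four of the four tins are there in a run
- tin4_center (a point): centre (half-way up) of one of the like ink tins: squat upright cylinder, 60 mm in diameter, 44 mm tall, 0.25 kg, bare metal with a plain paper band; stands on the bench at the start. Two to four of the four tins are there in a run
- glue_bottle_center (a point): centre of a clear glue bottle, 56 mm in diameter, 150 mm tall, standing left of the shelf: bystander
- tape_roll_center (a point): centre of a brown tape roll, 96 mm across, 45 mm high, lying beyond the shelf: bystander
- brush_pot_center (a point): centre of a white ceramic pot, 72 mm across, 80 mm tall, at the right end of the bench: bystander
There are look-alikes about, which are no part of the job. Leave any green look-alike of the part that bears tin1_center alone. What is shaped like the part that bears tin4_center but red is not meant.

How it is judged:
On the way, in this order (a step that is already met when the one before it is completed fails the run):
1. the rail lies in both saddles (x of rail_center in the frame of shelf between 0.06 and 0.07 m and z of rail_center in the frame of shelf between 0.081 and 0.091 m and y of rail_center in the frame of shelf between -0.025 and 0.025 m and angle between the y axis of rail_center and the y axis of shelf, either way round below 0.04 rad), for 0.2 s.
2. both hinged halves are closed over the rail (all of step 1 and value of joint each of flap_left, flap_right below 0.06 rad), for 0.2 s.
3. both swing bolts stand in their slots (all of step 2 and value of joint each of bolt_left, bolt_right below 0.12 rad), for 0.2 s.
At the end, for the whole second after the job is handed in: Tins upright (0.08 rad), at rest, wholly on the deck, side at most 18 mm from the lip, in one unbroken row with gaps up to 17 mm. Rail in both saddles (axis within 5 mm and 0.04 rad, centred within 25 mm), flaps closed (under 0.06 rad), bolts upright in their slots (under 0.12 rad) (all of step 3 and x of tin1_center in the frame of shelf between -0.078 and -0.055 m and y of tin1_center in the frame of shelf between -0.12 and 0.12 m and z of tin1_center in the frame of shelf between 0.068 and 0.076 m and angle between each of tin1_center, tin2_center, tin3_center, tin4_center's own z axis and vertical below 0.08 rad and linear speed of each of tin1, tin2, tin3, tin4 below 0.02 m/s and x of tin2_center in the frame of shelf between -0.078 and -0.055 m and y of tin2_center in the frame of shelf between -0.12 and 0.12 m and z of tin2_center in the frame of shelf between 0.068 and 0.076 m and x of tin3_center in the frame of shelf between -0.078 and -0.055 m and y of tin3_center in the frame of shelf between -0.12 and 0.12 m and z of tin3_center in the frame of shelf between 0.068 and 0.076 m and x of tin4_center in the frame of shelf between -0.078 and -0.055 m and y of tin4_center in the frame of shelf between -0.12 and 0.12 m and z of tin4_center in the frame of shelf between 0.068 and 0.076 m and (horizontal distance between tin1_center and tin2_center below 0.077 m or horizontal distance between tin1_center and tin3_center below 0.077 m or horizontal distance between tin1_center and tin4_center below 0.077 m) and (horizontal distance between tin2_center and tin1_center below 0.077 m or horizontal distance between tin2_center and tin3_center below 0.077 m or horizontal distance between tin2_center and tin4_center below 0.077 m) and (horizontal distance between tin3_center and tin1_center below 0.077 m or horizontal distance between tin3_center and tin2_center below 0.077 m or horizontal distance between tin3_center and tin4_center below 0.077 m) and (horizontal distance between tin4_center and tin1_center below 0.077 m or horizontal distance between tin4_center and tin2_center below 0.077 m or horizontal distance between tin4_center and tin3_center below 0.077 m) and (horizontal distance between any of tin1_center, tin2_center and tin3_center below 0.077 m or horizontal distance between any of tin1_center, tin2_center and tin4_center below 0.077 m) and (horizontal distance between any of tin1_center, tin3_center and tin2_center below 0.077 m or horizontal distance between any of tin1_center, tin3_center and tin4_center below 0.077 m) and (horizontal distance between any of tin1_center, tin4_center and tin2_center below 0.077 m or horizontal distance between any of tin1_center, tin4_center and tin3_center below 0.077 m)); the robot touches nothing.
It fails at once if the glue bottle is moved by more than 30 mm (distance of glue_bottle_center from where it was at the start of the episode above 0.03 m).
It fails at once if the tape roll is moved by more than 30 mm (distance of tape_roll_center from where it was at the start of the episode above 0.03 m).
It fails at once if the white pot is moved by more than 30 mm (distance of brush_pot_center from where it was at the start of the episode above 0.03 m).
Of tin1, tin2, tin3, tin4 only 2 to 4 are there at a start; the rules pass over those that are not, and their reading is None.
At some moment in a run one of tin1, tin2, tin3, tin4 may be knocked a few centimetres aside while the robot is not near it.
It also fails if it takes over 210 s, if anything falls off the work surface, if the arm or the gripper's body presses on something with over 40 N, if the wrist force passes 120 N, or if a joint passes its speed limit or range.

## Working session

There is one attempt and no reset: what is moved stays moved. The work goes in short steps, Python scripts to look and compute and a tool call to move; the robot and the scene stay as the last step left them, time stands still between calls to the robot, and variables do not carry over. Pictures are saved under pics/ and viewed, and the job is handed in when it is done.

Besides the shell and the picture viewer there is one more tool, called after "Call:" by a JSON object that holds its "op" and its "data", one argument or row to a line. send_rows: Moves the arm, as the interface text tells. Its arguments: {"type":"object","properties":{"increments":{"type":"array"}},"required":["increments"]}

```bash
ls -la; mkdir -p pics; python3 - <<'E'
from bench import robot
import cv2
o=robot.get_obs(); print(o)
for n in ("scene","top"):
    s=robot.snapshot(n); print(n,s["intrinsics"],s["k1"],s["world_from_camera"])
    cv2.imwrite(f"pics/{n}0.png",s["image"][:,:,::-1])
E
```

```text
total 12
drwxr-xr-x  3 agent agent 4096 Dec  7 04:15 .
drwxr-xr-x 23 root  root  4096 Dec  7 04:15 ..
drwxr-xr-x  2 agent agent 4096 Dec  7 04:15 pics
{'time': 0.0, 'joint_positions': array([-1.25911782e+00,  8.79416000e-02,  1.37225483e+00, -3.09923974e-06,
        1.68358288e+00, -1.03132908e-01]), 'qvel': array([-0.00178997, -0.00150054, -0.00351947, -0.00094343,  0.00202092,
       -0.00036863]), 'joint_torque': array([-7.14313646e-04, -3.40187931e+01, -3.02425754e+01,  7.18555553e-02,
        3.31306981e-02, -1.62989763e-04]), 'tool_pos': array([ 0.22146883, -0.50284104,  0.20431121]), 'ee_rot': array([-1.67252055,  1.56860966,  1.88388317]), 'wrist_force': array([-0.7060982 ,  0.48789286, -0.7695388 ]), 'wrist_torque': array([-0.02243229, -0.00744501, -0.0288667 ]), 'width': 0.09373431118034616}
scene [[490.2833188    0.         312.28323546]
 [  0.         490.2833188  236.17906282]
 [  0.           0.           1.        ]] 0.009563320498626836 [[ 2.91932121e-01  5.08632841e-01 -8.09980413e-01  1.47155177e+00]
 [ 9.56438646e-01 -1.54480607e-01  2.47711239e-01 -3.33820849e-01]
 [ 8.67805521e-04 -8.47011437e-01 -5.31573957e-01  7.06888095e-01]
 [ 0.00000000e+00  0.00000000e+00  0.00000000e+00  1.00000000e+00]]
top [[553.17671587   0.         322.70288469]
 [  0.         553.17671587 247.42200796]
 [  0.           0.           1.        ]] -0.1539544043101015 [[ 2.32184854e-02 -9.72003604e-01  2.33815943e-01  2.69377212e-01]
 [-9.99729807e-01 -2.28324007e-02  4.35828323e-03 -3.10164032e-02]
 [ 1.10231229e-03 -2.33853960e-01 -9.72271109e-01  1.36331141e+00]
 [ 0.00000000e+00  0.00000000e+00  0.00000000e+00  1.00000000e+00]]
```

View pics/scene0.png

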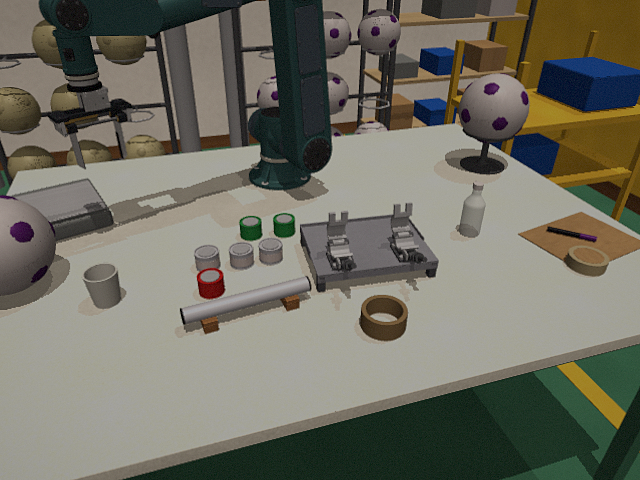

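View pics/top0.png

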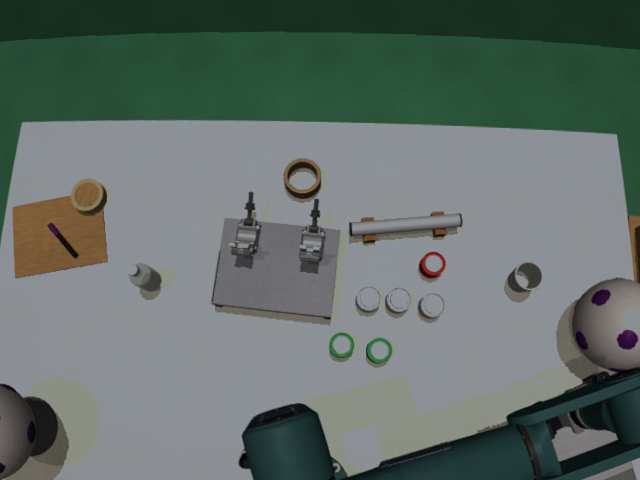

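```bash
cat > h.py <<'E'
import numpy as np, cv2
from scipy.spatial.transform import Rotation as Ro
from bench import robot
def snap(n,save=None):
    s=robot.snapshot(n)
    if save: cv2.imwrite(f"pics/{save}.png",s["image"][:,:,::-1])
    return s
def ray(s,uv):
    K=np.array(s["intrinsics"]);k=s["k1"]
    d=np.array([(uv[0]-K[0,2])/K[0,0],(uv[1]-K[1,2])/K[1,1]])
    p=cv2.undistortPoints(np.array([[uv]],float),K,np.array([k,0,0,0.]))[0,0]
    T=np.array(s["world_from_camera"]); v=T[:3,:3]@np.array([p[0],p[1],1]); return T[:3,3],v/np.linalg.norm(v)
def onz(s,uv,z):
    o,v=ray(s,uv); return o+v*(z-o[2])/v[2]
def proj(s,P):
    T=np.linalg.inv(np.array(s["world_from_camera"])); P=np.atleast_2d(P).astype(float)
    r,_=cv2.Rodrigues(T[:3,:3]); q,_=cv2.projectPoints(P,r,T[:3,3],np.array(s["intrinsics"]),np.array([s["k1"],0,0,0.])); return q[:,0]
def tri(rays):
    A=np.zeros((3,3));b=np.zeros(3)
    for o,v in rays:
        M=np.eye(3)-np.outer(v,v);A+=M;b+=M@o
    return np.linalg.solve(A,b)
def crop(s,name,x0,y0,x1,y1,f):
    im=cv2.resize(s["image"][y0:y1,x0:x1,::-1],None,fx=f,fy=f,interpolation=cv2.INTER_CUBIC); cv2.imwrite(f"pics/{name}.png",im)
def to(p,jaw=None):
    """shift in tool axes to world TCP p, roll so the tool y lies along world angle jaw (mod pi)"""
    o=robot.get_obs(); R=Ro.from_euler('xyz',o["ee_rot"]).as_matrix()
    d=R.T@(np.array(p)-o["tool_pos"]); y=R[:,1]; a=np.arctan2(y[1],y[0])
    out=[d]
    if jaw is not None:
        t=(jaw-a+np.pi/2)%np.pi-np.pi/2  # world-z turn; tool x is down => opposite sign
        out.append(-t)
    print("tcp",np.round(o["tool_pos"],4),"jaw",round(a,3),"shift",np.round(d,4),"roll",out[1:], "q6",round(o["joint_positions"][5],2))
E
python3 - <<'E'
from h import *
s=snap("top"); crop(s,"t1",205,150,365,330,4.4/1.35)
crop(s,"t2",320,190,480,370,3.2)
q=snap("scene"); crop(q,"s1",290,190,450,300,4.8)
crop(q,"s2",170,200,330,340,4)
E
```

```text
(no output)
```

View pics/t1.png

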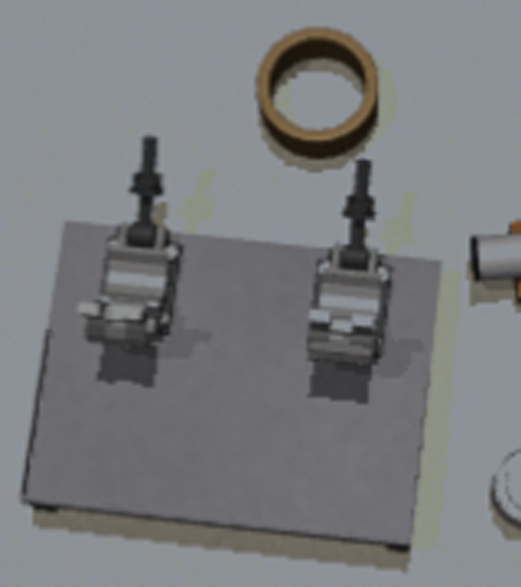

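View pics/t2.png

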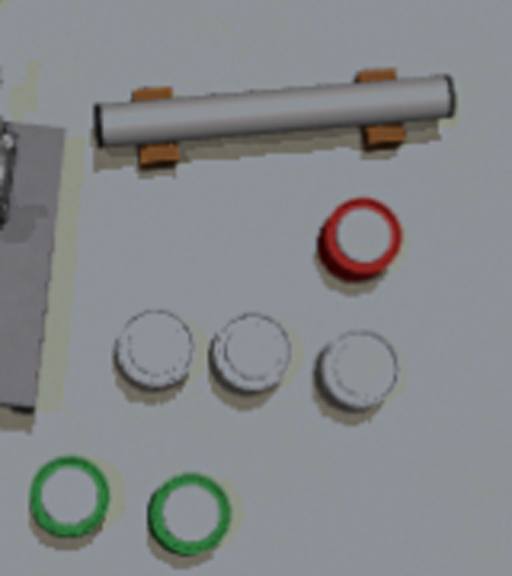

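View pics/s1.png

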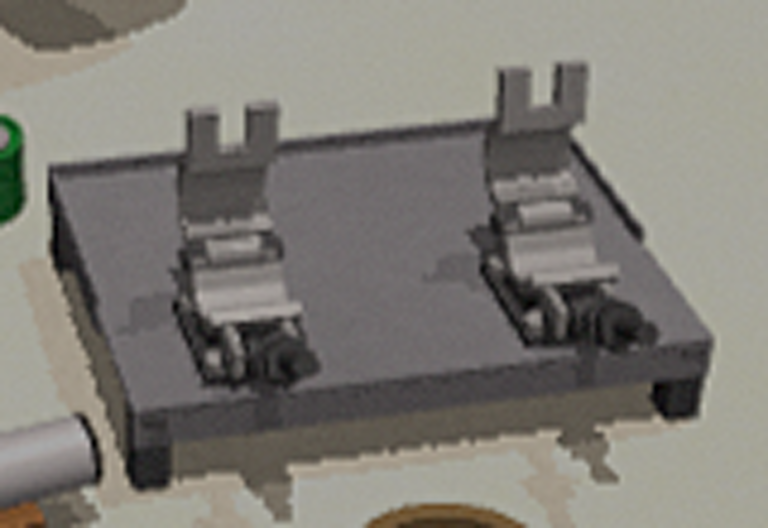

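View pics/s2.png

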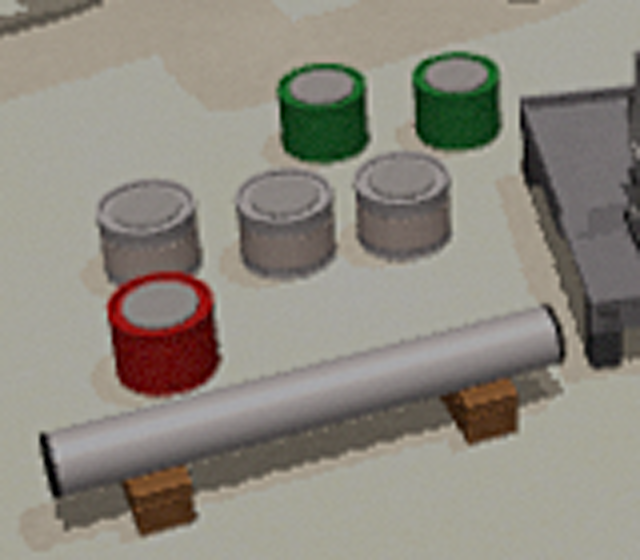

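```bash
python3 - <<'E'
from h import *
from scipy.optimize import least_squares
s=snap("top"); q=snap("scene")
top=[((224.3,218.1),(.11,.145,.05)),((340,230.4),(.11,-.145,.05)),((211.8,304.3),(-.107,.145,.058)),((330.8,318.1),(-.107,-.145,.058))]
sc=[((318.1,275.4),(.11,-.145,.05)),((438.3,260.8),(.11,.145,.05)),((300.4,225.4),(-.107,-.145,.058))]
for uv,P in top: print(onz(s,uv,P[2]).round(4))
for uv,P in sc: print('s',onz(q,uv,P[2]).round(4))
def W(p,P):
    P=np.asarray(P);c,t=np.cos(p[2]),np.sin(p[2]); return np.c_[p[0]+c*P[:,0]-t*P[:,1],p[1]+t*P[:,0]+c*P[:,1],P[:,2]]
def f(p):
    a=[onz(s,uv,P[2])[:2]-W(p,[P])[0,:2] for uv,P in top]+[onz(q,uv,P[2])[:2]-W(p,[P])[0,:2] for uv,P in sc]
    return np.ravel(a)
r=least_squares(f,[.5,.1,0]); print(r.x, r.fun.reshape(-1,2).round(4))
# tins: circle of top rim, mask bright
for n,im,cands,z in (("top",s,[(368,298),(398,300),(431,306)],.044),("scene",q,[(207,252),(241,250),(270,244)],.044)):
    for c in cands: print(n,c,onz(im,c,z).round(4))
# rail ends at axis height
for uv in [(350.5,229),(461.5,219.5)]: print('rail',onz(s,uv,.037).round(4))
for uv in [(182.6,316),(309,284)]: print('rail s',onz(q,uv,.037).round(4))
E
```

```text
[0.6544 0.2212 0.05  ]
[ 0.6293 -0.0667  0.05  ]
[0.4375 0.2362 0.058 ]
[ 0.4122 -0.0483  0.058 ]
s [ 0.6322 -0.0634  0.05  ]
s [0.6594 0.2221 0.05  ]
s [ 0.4239 -0.0455  0.058 ]
[ 0.53457255  0.08710955 -0.08122496] [[-0.0015 -0.0015]
 [-0.0032 -0.0003]
 [-0.0022 -0.0041]
 [-0.004   0.0005]
 [-0.0003  0.0029]
 [ 0.0035 -0.0006]
 [ 0.0077  0.0032]]
top (368, 298) [ 0.4641 -0.137   0.044 ]
top (398, 300) [ 0.4607 -0.2094  0.044 ]
top (431, 306) [ 0.4476 -0.2895  0.044 ]
scene (207, 252) [ 0.4563 -0.2894  0.044 ]
scene (241, 250) [ 0.4716 -0.2093  0.044 ]
scene (270, 244) [ 0.4659 -0.1359  0.044 ]
rail [ 0.6371 -0.0931  0.037 ]
rail [ 0.669  -0.3735  0.037 ]
rail s [ 0.6668 -0.364   0.037 ]
rail s [ 0.6401 -0.0871  0.037 ]
```

```bash
python3 - <<'E'
from h import *
s=snap("top"); im=s["image"]; g=im.astype(int)
print(g[270,270],g[270,200],g[225,400],g[210,400],g[300,398],g[288,412])
hsv=cv2.cvtColor(im,cv2.COLOR_RGB2HSV)
m=((g.max(2)<115)&(g.max(2)>60)).astype(np.uint8); m[:150]=0;m[330:]=0;m[:,:195]=0;m[:,349:]=0
m=cv2.morphologyEx(m,cv2.MORPH_OPEN,np.ones((3,3)))
cs,_=cv2.findContours(m,0,cv2.CHAIN_APPROX_NONE); c=max(cs,key=cv2.contourArea); 
print(cv2.contourArea(c),cv2.boundingRect(c)); 
h=cv2.convexHull(c); print(cv2.approxPolyDP(c,4,True)[:,0].tolist())
P=c[:,0].astype(float)
# edges line fits: far, near, left, right via selection near the rough lines
cor=dict(FL=(224.3,218.1),FR=(340,230.4),NL=(211.8,304.3),NR=(330.8,318.1))
L={}
for n,a,b in (("far","FL","FR"),("near","NL","NR"),("left","FL","NL"),("right","FR","NR")):
    A=np.array(cor[a]);B=np.array(cor[b]);u=(B-A)/np.linalg.norm(B-A);t=(P-A)@u;d=(P-A)@np.array([-u[1],u[0]])
    k=(abs(d)<3)&(t>6)&(t<np.linalg.norm(B-A)-6); q=P[k]
    l=cv2.fitLine(q.astype(np.float32),cv2.DIST_HUBER,0,.01,.01).ravel(); z=.058 if n=="near" else .05
    w0=onz(s,l[2:]-40*l[:2],z);w1=onz(s,l[2:]+40*l[:2],z)
    print(n,k.sum(),l.round(3),w0.round(4),w1.round(4),'yaw',np.arctan2(*(w1-w0)[[1,0]]).round(4))
E
```

```text
[110 109 113] [140 145 152] [141 145 148] [141 145 149] [140 145 152] [141 145 151]
7970.5 (212, 219, 128, 105)
[[225, 219], [212, 304], [223, 306], [215, 310], [329, 323], [321, 314], [285, 311], [281, 293], [288, 289], [288, 280], [295, 280], [285, 263], [297, 257], [294, 269], [318, 273], [319, 265], [330, 265], [337, 255], [339, 230], [322, 229], [323, 239], [320, 232], [303, 226], [257, 222], [261, 227], [253, 259], [234, 259], [232, 252], [248, 250], [227, 243], [254, 241], [237, 233], [256, 233], [255, 226], [245, 226], [243, 219]]
far 86 [9.94000e-01 1.06000e-01 2.80907e+02 2.24320e+02] [0.6502 0.1787 0.05  ] [ 0.6328 -0.019   0.05  ] yaw -1.6582
near 60 [9.960e-01 8.900e-02 2.880e+02 3.114e+02] [0.4316 0.1484 0.058 ] [ 0.4195 -0.0411  0.058 ] yaw -1.6346
left 76 [ 1.700e-01 -9.850e-01  2.182e+02  2.593e+02] [0.452  0.2397 0.05  ] [0.6498 0.2191 0.05  ] yaw -0.1034
right 25 [ 1.42000e-01 -9.90000e-01  3.36982e+02  2.48311e+02] [ 0.4857 -0.0481  0.05  ] [ 0.6853 -0.0724  0.05  ] yaw -0.1211
```

```bash
python3 - <<'E'
from h import *
s=snap("top"); q=snap("scene")
T=lambda x,y:(205+x/3.259,150+y/3.259); S=lambda x,y:(290+x/4.8,190+y/4.8)
def C(a,b,n):
    ra,rb=ray(s,a),ray(q,b); p=tri([ra,rb]); e=[np.linalg.norm(np.cross(p-o,v)) for o,v in (ra,rb)]
    print(n,p.round(4),np.round(e,4)); return p
a=C(T(80,308),S(587,65),"L+"); b=C(T(143,312),S(498,70),"L-")
c=C(T(310,315),S(278,104),"R+"); d=C(T(383,326),S(187,108),"R-")
e=C(T(150,138),S(645,335),"boltL"); f=C(T(363,162),S(300,370),"boltR")
l=(a+b)/2;r=(c+d)/2;print(l,r,'yaw',np.arctan2(*(-(l-r)[:2])[[0,1]]) , np.linalg.norm(l-r))
g=e-f;print(np.arctan2(-g[0],g[1]),np.linalg.norm(g))
for uv in [(350.5,229),(461.5,219.5)]: print('rail',onz(s,uv,.037).round(4))
crop(s,"r1",340,200,475,250,5.9)
crop(s,"b1",230,180,335,275,7)
E
```

```text
L+ [0.5628 0.1876 0.1564] [0.0031 0.0031]
L- [0.5597 0.1421 0.1594] [0.002 0.002]
R+ [0.5603 0.0273 0.1595] [0.0024 0.0024]
R- [ 0.5541 -0.0198  0.1616] [0.0058 0.0058]
boltL [0.7071 0.1525 0.0985] [0.0014 0.0014]
boltR [ 0.6905 -0.0068  0.1011] [0.0007 0.0007]
[0.5612478  0.16488437 0.15790126] [0.55719928 0.00371921 0.16057907] yaw -3.1164776494649002 0.1612382416779746
-0.10393417874582536 0.16020917824015393
rail [ 0.6371 -0.0931  0.037 ]
rail [ 0.669  -0.3735  0.037 ]
```

View pics/b1.png

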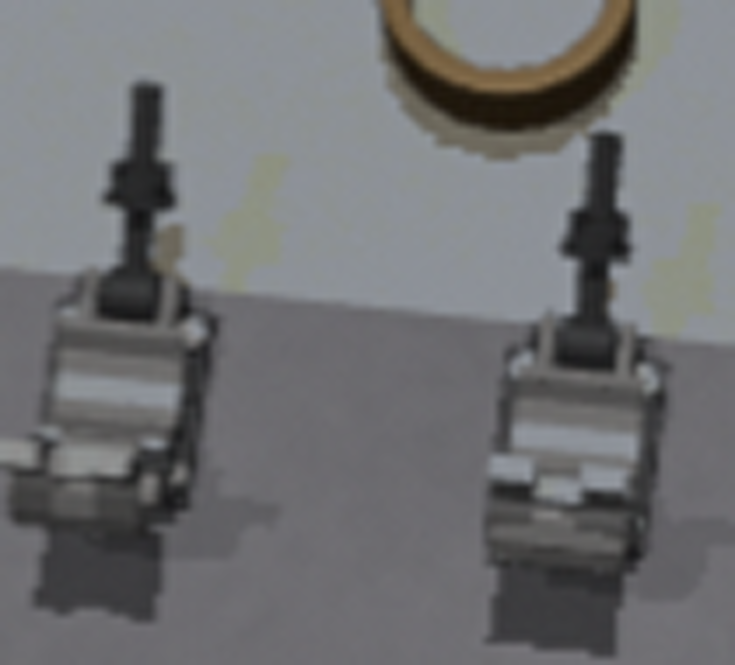

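View pics/r1.png

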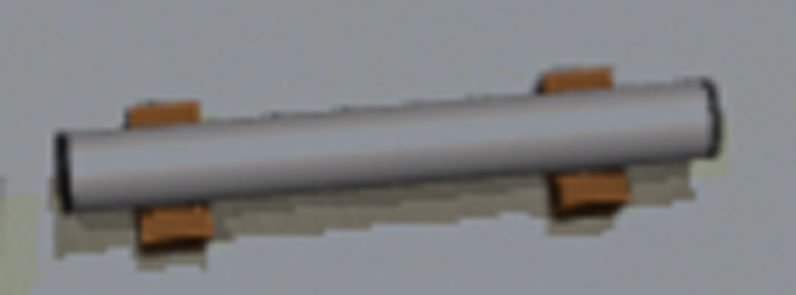

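```bash
python3 - <<'E'
from h import *
s=snap("top")
B=lambda x,y:(230+x/7,180+y/7)
a=onz(s,B(130,292),.072);b=onz(s,B(585,344),.072);print(a,b,np.arctan2(-(a-b)[0],(a-b)[1]),np.linalg.norm(a-b))
R=lambda x,y:(340+x/5.9,200+y/5.9)
# rail silhouette centre line at both ends
for e in ((64,172),(713,118)):
    print('rail',onz(s,R(*e),.037).round(4))
E
```

```text
[0.64005374 0.15675525 0.072     ] [ 0.624895   -0.00207352  0.072     ] -0.09515253475182087 0.15955051422869726
rail [ 0.6367 -0.094   0.037 ]
rail [ 0.6676 -0.3718  0.037 ]
```

```bash
python3 - <<'E'
from h import *
to([.653,-.23,.2],.108)
o=robot.get_obs();print(Ro.from_euler('xyz',o["ee_rot"]).as_matrix().round(3))
E
```

```text
tcp [ 0.2216 -0.5034  0.2055] jaw -1.156 shift [ 0.0055 -0.0764 -0.505 ] roll [np.float64(-1.2640390698012602)] q6 -0.1
[[-0.     0.403 -0.915]
 [-0.    -0.915 -0.403]
 [-1.     0.     0.   ]]
```

Call:
{"op": "send_rows", "data": {
  "increments": [
    [1,-0.02,-0.015,-0.04,-0.12],
    [1,-0.02,-0.015,-0.08,-0.24],
    [1,-0.02,-0.02,-0.12,-0.36],
    [1,-0.02,-0.025,-0.16,-0.48],
    [1,-0.02,-0.03,-0.2,-0.6]
  ]
}}

```text
time: 0.92
tool_pos: [0.3941, -0.3942, 0.226]
ee_rot: [1.288, 1.57, -0.833]
wrist_force: [-0.2, -0.7, -0.8]
width: 0.0941
```

```bash
python3 -c "
from h import *
to([.653,-.23,.2],.108)"
```

```text
tcp [ 0.3941 -0.3942  0.226 ] jaw -0.551 shift [ 0.026   0.1347 -0.2754] roll [np.float64(-0.6585199502449335)] q6 -0.34
```

Call:
{"op": "send_rows", "data": {
  "increments": [
    [1,0,0.019,-0.036,-0.12],
    [1,0,0.038,-0.072,-0.24],
    [1,0,0.057,-0.108,-0.36],
    [1,0,0.076,-0.14,-0.48],
    [1,0,0.095,-0.18,-0.6]
  ]
}}

```text
time: 1.33
tool_pos: [0.5674, -0.2933, 0.2255]
ee_rot: [-0.061, 1.57, -1.582]
wrist_force: [-0.4, -1.2, 0.3]
width: 0.0944
```

```bash
python3 -c "
from h import *
to([.653,-.23,.1],.108)"
```

```text
tcp [ 0.5674 -0.2933  0.2255] jaw 0.049 shift [ 0.1255  0.0886 -0.0591] roll [np.float64(-0.05865325710574476)] q6 -0.61
```

Call:
{"op": "send_rows", "data": {
  "increments": [
    [1,0.0,0.03,-0.03,-0.06],
    [1,0.02,0.06,-0.059,-0.06],
    [1,0.05,0.088,-0.059,-0.06],
    [1,0.09,0.088,-0.059,-0.06],
    [1,0.12,0.088,-0.059,-0.06]
  ]
}}

```text
time: 1.75
tool_pos: [0.6526, -0.2293, 0.1021]
ee_rot: [-2.121, 1.569, 2.698]
wrist_force: [-0.4, -0.1, -0.2]
width: 0.0941
```

```bash
python3 - <<'E'
from h import *
to([.653,-.23,.018],.108)
s=snap("top");q=snap("scene")
crop(s,"t3",340,160,480,260,5.5);crop(q,"s3",160,220,330,340,4.5)
o=robot.get_obs();print(proj(s,o["tool_pos"]),proj(q,o["tool_pos"]))
E
```

```text
tcp [ 0.6526 -0.2293  0.1021] jaw 0.107 shift [0.0841 0.0005 0.0008] roll [np.float64(-0.0009804235023960217)] q6 -0.53
[[408.30316217 219.58558766]] [[244.5733183  275.53610262]]
```

View pics/t3.png

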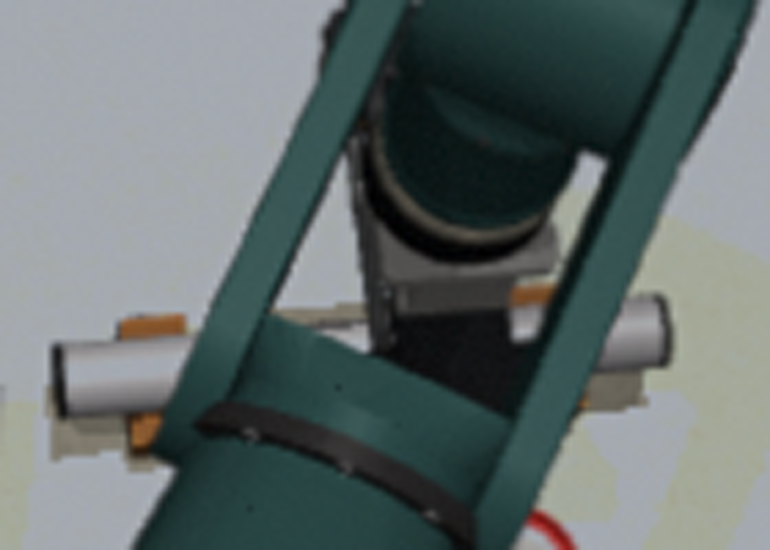

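View pics/s3.png

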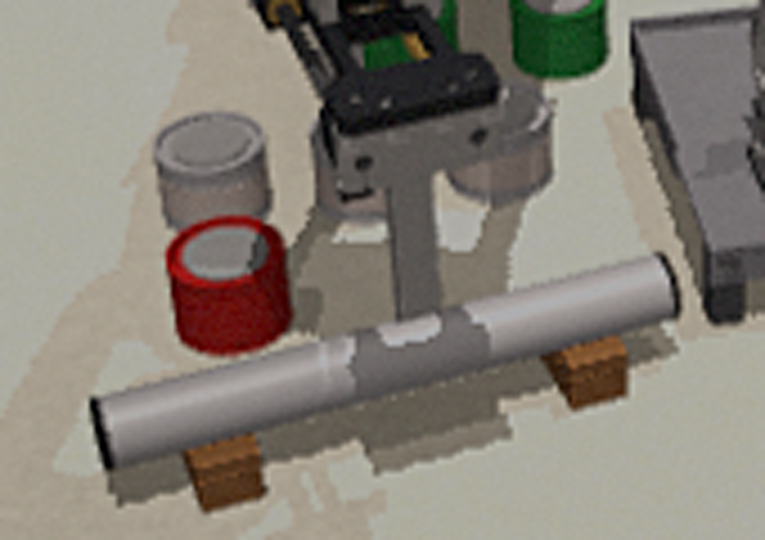

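```bash
python3 - <<'E'
from h import *
q=snap("scene");o=robot.get_obs();R=Ro.from_euler('xyz',o["ee_rot"]).as_matrix()
for d in(-.053,.053):
    print((proj(q,o["tool_pos"]+R[:,1]*d)-[160,220])*4.5,o["tool_pos"]+R[:,1]*d)
E
```

```text
[[346.45127748 182.57283487]] [ 0.59660856 -0.23553509  0.10161565]
[[411.59300952 311.18047403]] [ 0.70202903 -0.22449448  0.10082293]
```

Call:
{"op": "send_rows", "data": {
  "increments": [
    [1,0.04,0.0,0.001,0],
    [1,0.083,0.0,0.001,0],
    [1,0.083,0.0,0.001,0],
    [-0.4,0.083,0,0.001,0],
    [-0.4,0.083,0,0.001,0]
  ]
}}

```text
time: 2.32
tool_pos: [0.6534, -0.2334, 0.0267]
ee_rot: [1.04, 1.565, -0.428]
wrist_force: [-1.4, 0.2, 1.0]
width: 0.0838
```

Call:
{"op": "send_rows", "data": {
  "increments": [
    [-0.6,0,0,0,0],
    [-0.6,0,0,0,0],
    [-0.6,0,0,0,0],
    [-0.6,0,0,0,0],
    [-0.6,0,0,0,0]
  ]
}}

```text
time: 2.73
tool_pos: [0.6519, -0.2323, 0.0235]
ee_rot: [1.002, 1.569, -0.465]
wrist_force: [-0.5, -0.5, -0.2]
width: 0.0507
```

Call:
{"op": "send_rows", "data": {
  "increments": [
    [-1,0.005,0,0,0],
    [-1,0.005,0,0,0],
    [-1,0.005,0,0,0],
    [-1,0.005,0,0,0],
    [-1,0.005,0,0,0]
  ]
}}

```text
time: 3.15
tool_pos: [0.652, -0.2318, 0.0169]
ee_rot: [2.086, 1.57, 0.62]
wrist_force: [3.3, 0.6, -2.8]
width: 0.0333
```

Call:
{"op": "send_rows", "data": {
  "increments": [
    [-1,0,0,0,0],
    [-1,0,0,0,0],
    [-1,-0.03,0,0,0],
    [-1,-0.06,0,0,0],
    [-1,-0.06,0,0,0]
  ]
}}

```text
time: 3.57
tool_pos: [0.6541, -0.2339, 0.0847]
ee_rot: [0.936, 1.561, -0.531]
wrist_force: [0.7, 0.7, 0.1]
width: 0.0334
```

```bash
python3 - <<'E'
from h import *
q=snap("scene");crop(q,"s4",160,200,330,340,4.5)
to([.598,.081,.2],-.088)
E
```

```text
tcp [ 0.6533 -0.2336  0.0819] jaw 0.104 shift [-0.1197 -0.0218 -0.3181] roll [np.float64(0.1916862756523896)] q6 -0.53
```

View pics/s4.png

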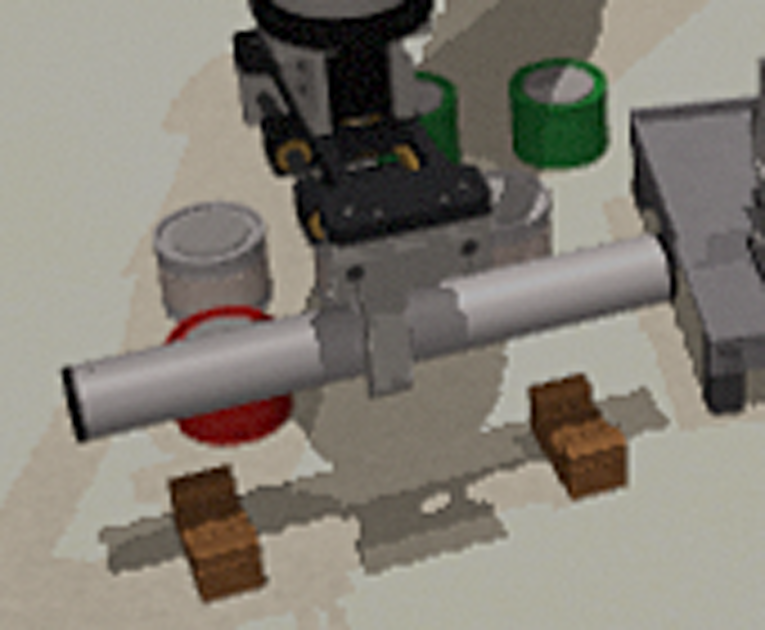

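```bash
python3 - <<'E'
from h import *
q=snap("scene")
a=onz(q,(160+75/4.5,200+405/4.5),.101);b=onz(q,(160+670/4.5,200+268/4.5),.101);print(a,b,(a+b)/2)
E
```

```text
[ 0.66183858 -0.36637735  0.101     ] [ 0.63707869 -0.08623404  0.101     ] [ 0.64945863 -0.2263057   0.101     ]
```

Call:
{"op": "send_rows", "data": {
  "increments": [
    [-1,-0.04,0,0,0],
    [-1,-0.08,0,0,0],
    [-1,-0.12,0,0,0],
    [-1,-0.12,0,0,0],
    [-1,-0.12,0,0,0]
  ]
}}

```text
time: 4.08
tool_pos: [0.652, -0.2327, 0.199]
ee_rot: [0.908, 1.567, -0.559]
wrist_force: [0.2, -0.1, -2.7]
width: 0.0334
```

```bash
python3 - <<'E'
from h import *
to([.598,.081,.2],-.088)
E
```

```text
tcp [ 0.652  -0.2327  0.199 ] jaw 0.104 shift [-0.0018 -0.0213 -0.3176] roll [np.float64(0.19175347376387974)] q6 -0.53
```

Call:
{"op": "send_rows", "data": {
  "increments": [
    [-1,-0.01,-0.002,-0.035,0.04],
    [-1,-0.01,-0.005,-0.07,0.08],
    [-1,-0.01,-0.008,-0.105,0.12],
    [-1,-0.01,-0.011,-0.14,0.16],
    [-1,-0.01,-0.014,-0.175,0.19]
  ]
}}

```text
time: 4.5
tool_pos: [0.6168, -0.058, 0.2018]
ee_rot: [-1.634, 1.562, 2.99]
wrist_force: [0.9, 0.5, -2.9]
width: 0.033
```

```bash
python3 - <<'E'
from h import *
to([.598,.081,.2],-.088)
E
```

```text
tcp [ 0.6168 -0.058   0.2018] jaw -0.088 shift [ 0.0021 -0.0309 -0.1368] roll [np.float64(-0.0004652440699339788)] q6 -0.1
```

Call:
{"op": "send_rows", "data": {
  "increments": [
    [-1,0,-0.008,-0.035,0],
    [-1,0,-0.016,-0.07,0],
    [-1,0,-0.024,-0.105,0],
    [-1,0,-0.03,-0.132,0],
    [-1,0,-0.03,-0.132,0]
  ]
}}

```text
time: 4.92
tool_pos: [0.5976, 0.0801, 0.2022]
ee_rot: [-1.777, 1.561, 2.857]
wrist_force: [0.6, 0.6, -2.9]
width: 0.0335
```

Call:
{"op": "send_rows", "data": {
  "increments": [
    [-1,0,0,0,0],
    [-1,0,0,0,0],
    [-1,0,0,0,0],
    [-1,0,0,0,0]
  ]
}}

```text
time: 5.25
tool_pos: [0.6007, 0.0731, 0.2061]
ee_rot: [-1.216, 1.569, -2.875]
wrist_force: [-0.1, 0.0, -1.5]
width: 0.0333
```

```bash
python3 - <<'E'
from h import *
to([.598,.081,.15],-.088)
q=snap("scene");crop(q,"s5",260,120,450,300,4)
s=snap("top");crop(s,"t5",205,150,365,330,3.2)
o=robot.get_obs();g=o["tool_pos"]+[0,0,.019];c,t=np.cos(-.088),np.sin(-.088)
for d in(-.14,0,.14): print(proj(q,g+d*np.array([-t,c,0])),proj(s,g+d*np.array([-t,c,0])))
E
```

```text
tcp [0.6007 0.0731 0.2061] jaw -0.088 shift [ 0.0561 -0.0033 -0.0077] roll [np.float64(-5.055325076175343e-05)] q6 0.12
[[311.25059515 196.88756775]] [[342.05861187 227.01167239]]
[[374.54692488 190.72983506]] [[277.05589443 220.02606378]]
[[435.03613781 184.8333743 ]] [[213.0395961  213.24284467]]
```

View pics/s5.png

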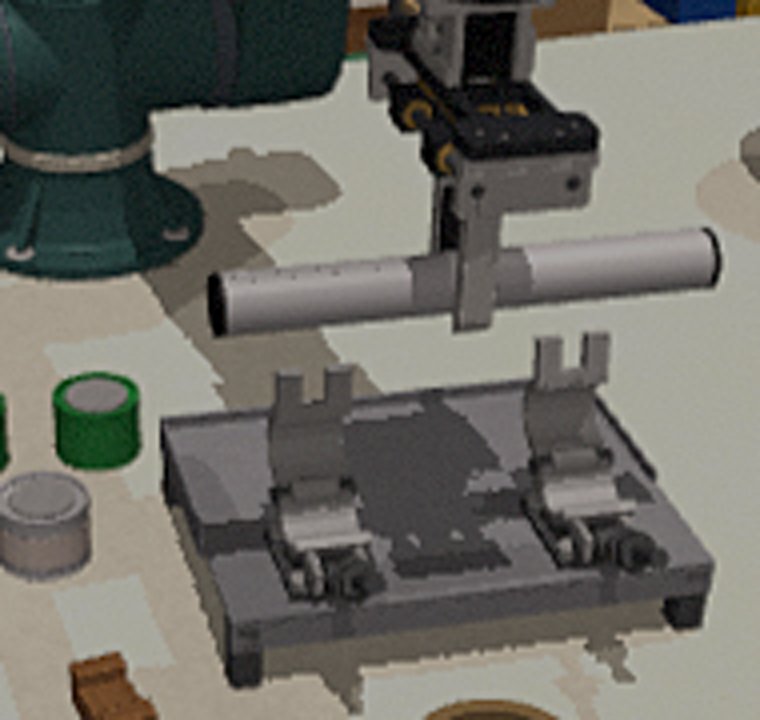

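View pics/t5.png

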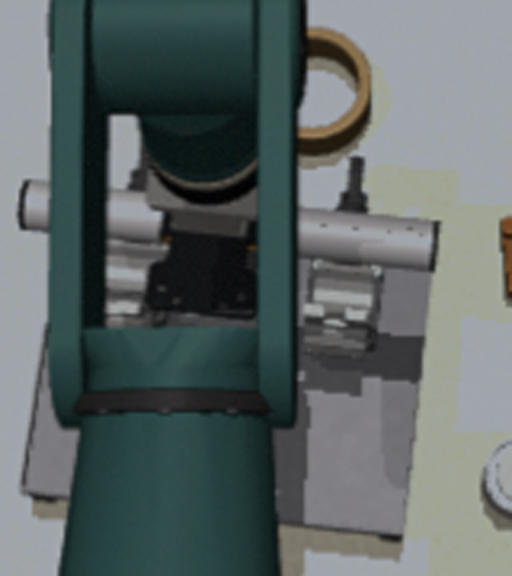

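Call:
{"op": "send_rows", "data": {
  "increments": [
    [-1,0.02,-0.003,-0.004,0],
    [-1,0.035,-0.003,-0.004,0],
    [-1,0.035,-0.003,-0.004,0],
    [-1,0.035,-0.003,-0.004,0],
    [-1,0.035,-0.003,-0.004,0]
  ]
}}

```text
time: 5.77
tool_pos: [0.5988, 0.0783, 0.1734]
ee_rot: [1.609, 1.569, -0.049]
wrist_force: [0.1, 0.2, -1.3]
width: 0.033
```

```bash
python3 - <<'E'
from h import *
to([.598,.081,.067],-.088)
q=snap("scene");crop(q,"s6",300,160,450,290,5)
s=snap("top");crop(s,"t6",205,150,365,330,3.2)
E
```

```text
tcp [0.5988 0.0783 0.1734] jaw -0.087 shift [ 0.1064 -0.0012 -0.0026] roll [np.float64(0.0012787987985676263)] q6 0.12
```

View pics/s6.png

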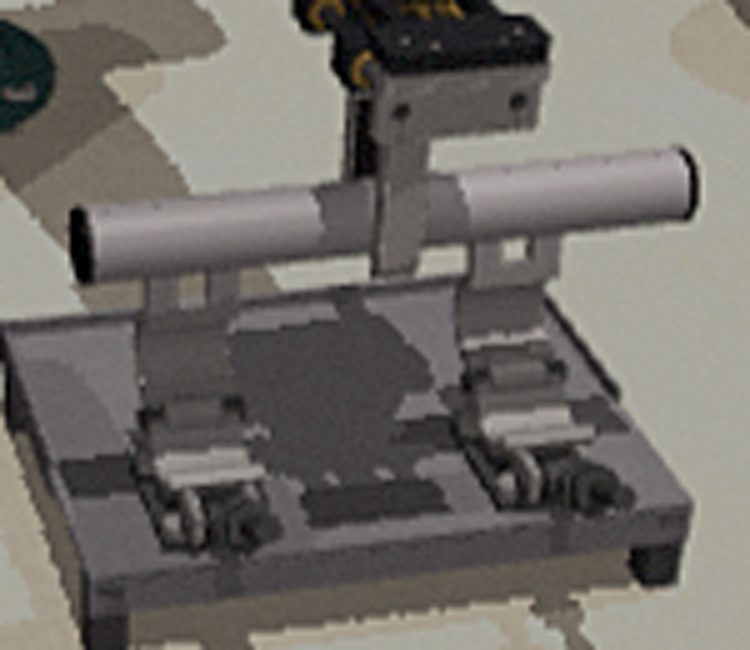

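View pics/t6.png

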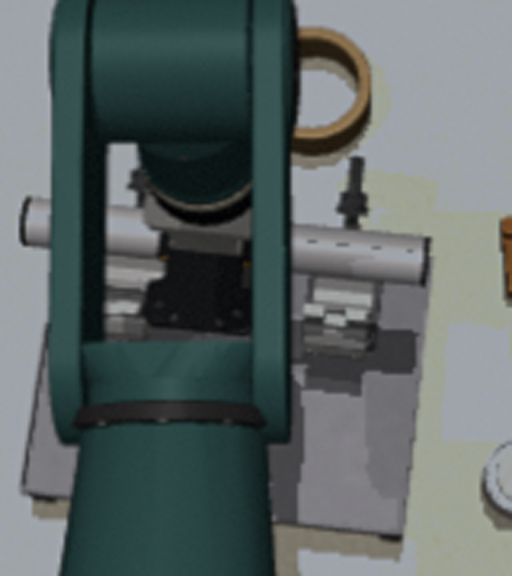

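Call:
{"op": "send_rows", "data": {
  "increments": [
    [-1,0.03,-0.001,-0.003,0],
    [-1,0.06,-0.001,-0.003,0],
    [-1,0.075,-0.001,-0.003,0],
    [-1,0.085,-0.001,-0.003,0],
    [-1,0.085,-0.001,-0.003,0]
  ]
}}

```text
time: 6.28
tool_pos: [0.5963, 0.0817, 0.0854]
ee_rot: [-1.417, 1.567, -3.074]
wrist_force: [-0.5, 0.2, -2.5]
width: 0.0334
```

```bash
python3 - <<'E'
from h import *
to([.598,.081,.067],-.088)
q=snap("scene");crop(q,"s7",300,160,450,290,5)
s=snap("top");crop(s,"t7",205,150,365,330,3.2)
E
```

```text
tcp [0.5963 0.0817 0.0854] jaw -0.086 shift [0.0184 0.0018 0.0006] roll [np.float64(0.00195901232334994)] q6 0.13
```

View pics/s7.png

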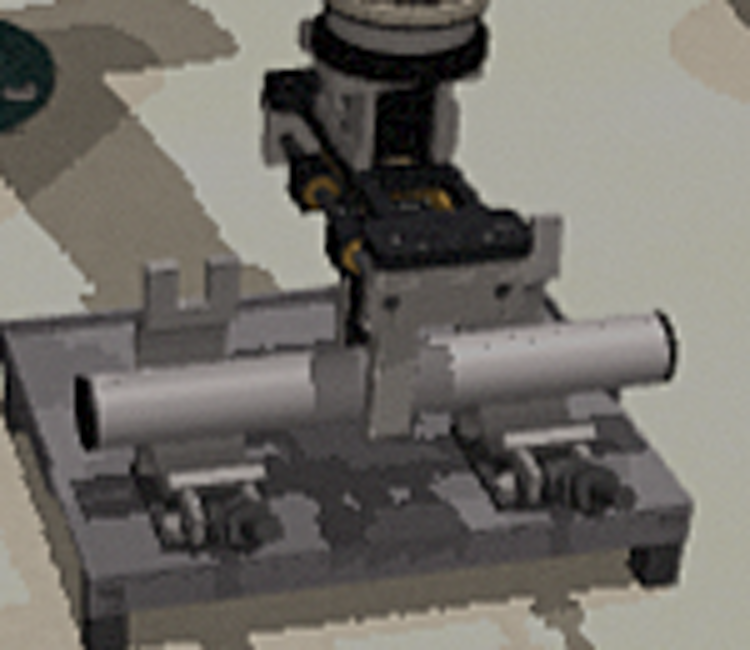

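View pics/t7.png

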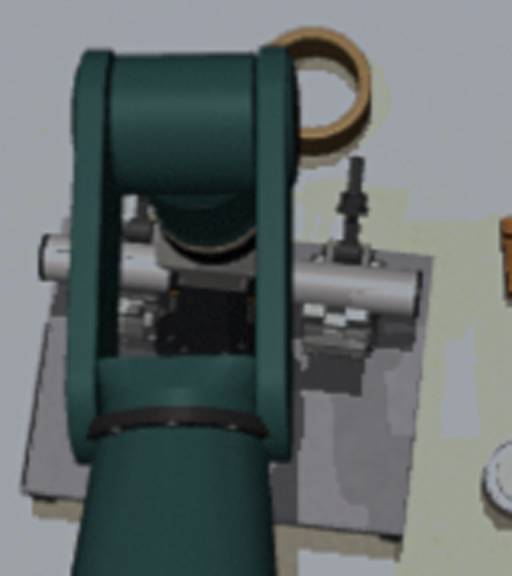

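Call:
{"op": "send_rows", "data": {
  "increments": [
    [-1,0.008,0.002,0.001,0],
    [-1,0.014,0.002,0.001,0],
    [-1,0.017,0.002,0.001,0],
    [-1,0.017,0.002,0.001,0],
    [-1,0.017,0.002,0.001,0]
  ]
}}

```text
time: 6.8
tool_pos: [0.5993, 0.0807, 0.0703]
ee_rot: [-1.333, 1.57, -2.99]
wrist_force: [0.5, 0.5, -3.4]
width: 0.0332
```

Call:
{"op": "send_rows", "data": {
  "increments": [
    [-1,0,0,0,0],
    [-1,0,0,0,0],
    [-1,0,0,0,0]
  ]
}}

```text
time: 7.05
tool_pos: [0.5996, 0.0807, 0.0708]
ee_rot: [1.555, 1.57, -0.102]
wrist_force: [0.2, -0.5, -2.3]
width: 0.0333
```

Call:
{"op": "send_rows", "data": {
  "increments": [
    [-1,0.003,0,0,0],
    [-1,0.006,0,0,0],
    [-1,0.006,0,0,0],
    [-1,0.006,0,0,0]
  ]
}}

```text
time: 7.38
tool_pos: [0.5999, 0.0807, 0.0653]
ee_rot: [1.736, 1.569, 0.079]
wrist_force: [-0.5, 0.6, 1.7]
width: 0.033
```

Call:
{"op": "send_rows", "data": {
  "increments": [
    [0,0,0,0,0],
    [0,0,0,0,0],
    [0,0,0,0,0],
    [0,0,0,0,0],
    [0,0,0,0,0]
  ]
}}

```text
time: 7.8
tool_pos: [0.5994, 0.0806, 0.0643]
ee_rot: [-0.858, 1.571, -2.515]
wrist_force: [0.4, 1.2, -0.7]
width: 0.047
```

Call:
{"op": "send_rows", "data": {
  "increments": [
    [0,-0.03,0,0,0],
    [0,-0.07,0,0,0],
    [0,-0.11,0,0,0],
    [0,-0.15,0,0,0],
    [0,-0.15,0,0,0]
  ]
}}

```text
time: 8.22
tool_pos: [0.6034, 0.0809, 0.2256]
ee_rot: [1.697, 1.553, 0.041]
wrist_force: [-0.3, -0.4, 2.1]
width: 0.0469
```

```bash
python3 - <<'E'
from h import *
q=snap("scene","sf8");crop(q,"s8",300,160,450,290,5)
s=snap("top","tf8");crop(s,"t8",205,150,365,330,3.2)
o=robot.get_obs();print(o["tool_pos"],o["joint_positions"])
E
```

```text
[0.60068728 0.08071244 0.21747908] [ 4.01153408e-02  2.06485222e-01  1.21249341e+00 -1.23379514e-04
  1.71660798e+00  1.26075093e-01]
```

View pics/s8.png

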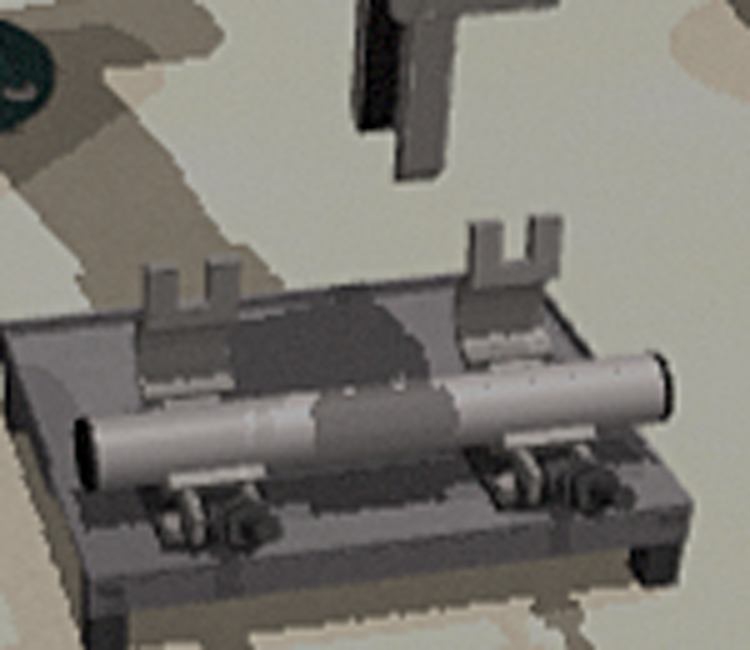

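View pics/t8.png

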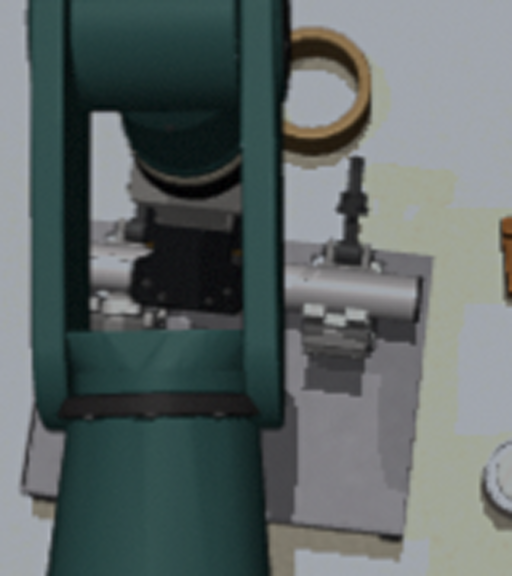

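```bash
cat >> h.py <<'E'
O=np.array([.535,.0868]);YAW=-.088
def W(x,y,z):
    c,t=np.cos(YAW),np.sin(YAW);x/=1e3;y/=1e3
    return np.array([O[0]+c*x-t*y,O[1]+t*x+c*y,z/1e3])
def SH(p):
    c,t=np.cos(YAW),np.sin(YAW);d=np.array(p)[:2]-O; return np.array([c*d[0]+t*d[1],-t*d[0]+c*d[1],p[2]])*1e3
def path(pts,jaw=np.pi/2+YAW):
    o=robot.get_obs();print("shelf tcp",SH(o["tool_pos"]).round(1))
    for p in pts: to(W(*p),jaw)
E
python3 - <<'E'
from h import *
q=snap("scene")
a=SH(onz(q,(433.6,237.6),.086));b=SH(onz(q,(317,250.6),.086));print(a,b,(a+b)/2)
path([(-10,-80,215)])
E
```

```text
[ 67.33425661 148.57598416  86.        ] [  64.66275374 -133.87691075   86.        ] [65.99850517  7.34953671 86.        ]
shelf tcp [ 64.8  -0.5 214.6]
tcp [0.5995 0.0807 0.2146] jaw -0.086 shift [-0.0005 -0.0749  0.0794] roll [np.float64(-1.568783190631073)] q6 0.13
```

Call:
{"op": "send_rows", "data": {
  "increments": [
    [-1,0,-0.02,0.02,-0.12],
    [-1,0,-0.04,0.04,-0.24],
    [-1,0,-0.06,0.06,-0.36],
    [-1,0,-0.075,0.08,-0.48],
    [-1,0,-0.075,0.08,-0.6]
  ]
}}

```text
time: 8.78
tool_pos: [0.5141, 0.005, 0.2118]
ee_rot: [-1.883, 1.564, -2.937]
wrist_force: [1.3, 0.2, -0.1]
width: 0.0172
```

Call:
{"op": "send_rows", "data": {
  "increments": [
    [-1,0,0,0,-0.12],
    [-1,0,0,0,-0.24],
    [-1,0,0,0,-0.36],
    [-1,0,0,0,-0.48],
    [-1,0,0,0,-0.6]
  ]
}}

```text
time: 9.2
tool_pos: [0.5164, 0.0075, 0.2112]
ee_rot: [-2.772, 1.565, 3.06]
wrist_force: [0.4, -0.4, 0.4]
width: 0.0003
```

Call:
{"op": "send_rows", "data": {
  "increments": [
    [-1,0,0,0,-0.12],
    [-1,0,0,0,-0.24],
    [-1,0,0,0,-0.36],
    [-1,0,0,0,-0.37],
    [-1,0,0,0,-0.37]
  ]
}}

```text
time: 9.62
tool_pos: [0.5168, 0.0075, 0.2121]
ee_rot: [-3.132, 1.566, 3.062]
wrist_force: [0.4, -0.6, 0.9]
width: 0.0006
```

```bash
python3 - <<'E'
from h import *
path([(-10,-80,150)])
q=snap("scene","sf9");crop(q,"s9",290,120,450,290,4.5)
o=robot.get_obs();print(o["tool_pos"],o["width"])
E
```

```text
shelf tcp [-11.2 -80.6 212.1]
tcp [0.5168 0.0075 0.2121] jaw 1.481 shift [0.062  0.0006 0.0014] roll [np.float64(-0.0013383406149565236)] q6 -1.58
[0.51702305 0.00747938 0.21256203] 0.0004794198146682826
```

View pics/s9.png

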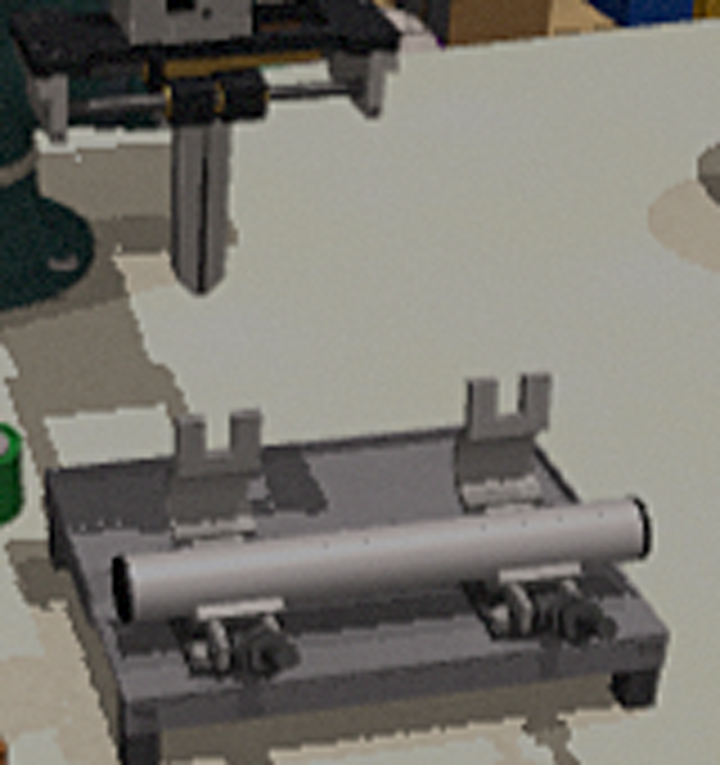

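Call:
{"op": "send_rows", "data": {
  "increments": [
    [-1,0.03,0.007,0,0],
    [-1,0.062,0.0145,0,0],
    [-1,0.062,0.0145,0,0],
    [-1,0.062,0.0145,0,0]
  ]
}}

```text
time: 10.0
tool_pos: [0.5172, 0.022, 0.1501]
ee_rot: [-3.065, 1.565, 3.13]
wrist_force: [0.0, 0.3, 0.0]
width: 0.0001
```

```bash
python3 - <<'E'
from h import *
path([(12,-66,152)])
E
```

```text
shelf tcp [-12.  -66.1 150.1]
tcp [0.5172 0.022  0.1501] jaw 1.483 shift [-0.002   0.0001  0.024 ] roll [np.float64(0.0005157961708737169)] q6 -1.55
```

Call:
{"op": "send_rows", "data": {
  "increments": [
    [-1,0,0,0.02,0],
    [-1,-0.001,0,0.032,0],
    [-1,-0.001,0,0.044,0],
    [-1,0,0,0.056,0],
    [-1,0.002,0,0.066,0]
  ]
}}

```text
time: 10.42
tool_pos: [0.5859, 0.0156, 0.1527]
ee_rot: [-0.215, 1.569, -0.303]
wrist_force: [-1.8, 0.2, 0.2]
width: 0.0002
```

```bash
python3 - <<'E'
from h import *
path([(70,-66,141)])
q=snap("scene","sf10");crop(q,"s10",290,120,450,290,4.5)
E
```

```text
shelf tcp [ 57.  -66.5 152.7]
tcp [0.5859 0.0156 0.1527] jaw 1.483 shift [0.0117 0.0005 0.013 ] roll [np.float64(-9.026717180171673e-06)] q6 -1.55
```

View pics/s10.png

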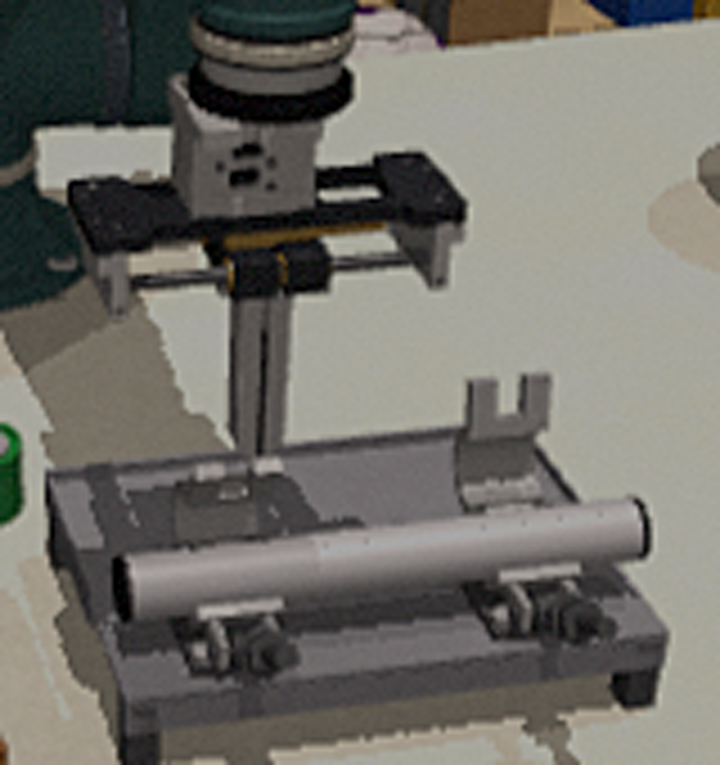

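Call:
{"op": "send_rows", "data": {
  "increments": [
    [-1,0.008,0,0.013,0],
    [-1,0.02,0,0.023,0],
    [-1,0.032,0,0.032,0],
    [-1,0.044,0,0.038,0],
    [-1,0.054,0,0.042,0]
  ]
}}

```text
time: 10.88
tool_pos: [0.6284, 0.0121, 0.0972]
ee_rot: [-0.058, 1.567, -0.145]
wrist_force: [1.1, -0.0, 0.9]
width: 0.0002
```

```bash
python3 - <<'E'
from h import *
path([(99,-66,93)])
q=snap("scene","sf11");crop(q,"s11",290,120,450,290,4.5)
E
```

```text
shelf tcp [ 99.6 -66.2  97.2]
tcp [0.6284 0.0121 0.0972] jaw 1.483 shift [ 0.0042  0.0002 -0.0006] roll [np.float64(0.0006221417225806825)] q6 -1.55
```

View pics/s11.png

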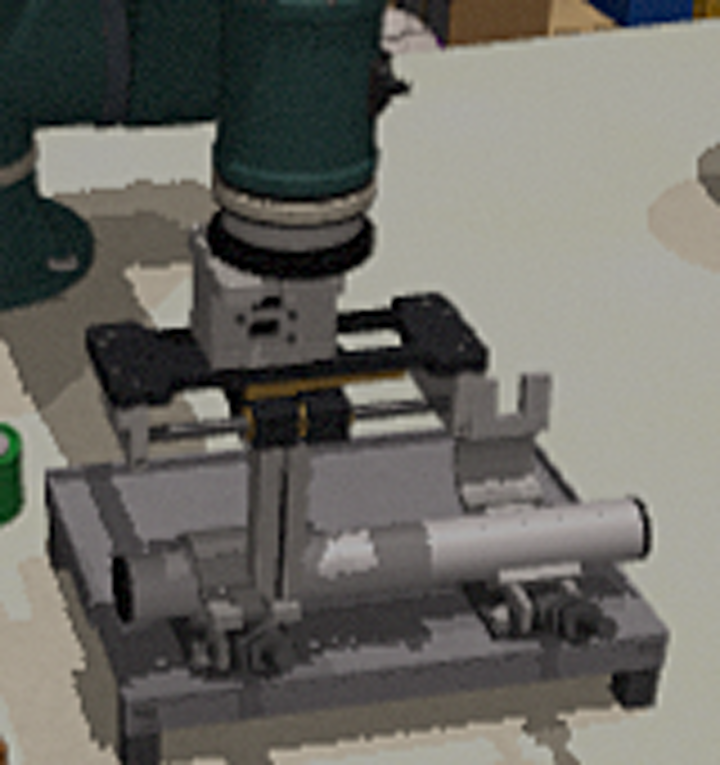

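Call:
{"op": "send_rows", "data": {
  "increments": [
    [-1,0.003,0,0,0],
    [-1,0.006,0,0,0],
    [-1,0.008,0,0,0],
    [-1,0.008,0,0,0]
  ]
}}

```text
time: 11.27
tool_pos: [0.6273, 0.0121, 0.094]
ee_rot: [-0.164, 1.566, -0.251]
wrist_force: [-4.9, 0.7, 14.0]
width: 0.0004
```

Call:
{"op": "send_rows", "data": {
  "increments": [
    [-1,-0.04,0,0,0],
    [-1,-0.08,0,-0.02,0],
    [-1,-0.12,0.03,-0.05,0],
    [-1,-0.125,0.065,-0.08,0],
    [-1,-0.125,0.1,-0.11,0]
  ]
}}

```text
time: 11.68
tool_pos: [0.5405, 0.1019, 0.2158]
ee_rot: [0.163, 1.564, 0.074]
wrist_force: [0.4, 0.3, -0.3]
width: 0.0004
```

```bash
python3 - <<'E'
from h import *
q=snap("scene","sf12");crop(q,"s12",290,150,450,290,4.8)
path([(-12,66,150)])
E
```

```text
shelf tcp [ -1.2  22.  215.8]
tcp [0.5358 0.1088 0.2158] jaw 1.489 shift [ 0.0661  0.0437 -0.0107] roll [np.float64(0.006282086824678679)] q6 -1.4
```

View pics/s12.png

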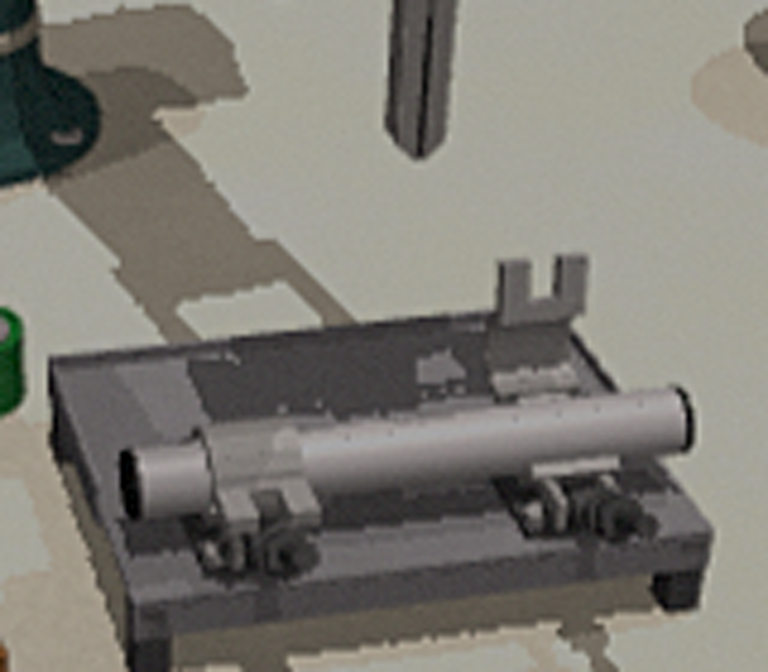

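Call:
{"op": "send_rows", "data": {
  "increments": [
    [-1,0.02,0.025,-0.011,0.006],
    [-1,0.04,0.04,-0.011,0.006],
    [-1,0.062,0.04,-0.011,0.006],
    [-1,0.062,0.04,-0.011,0.006],
    [-1,0.062,0.04,-0.011,0.006]
  ]
}}

```text
time: 12.15
tool_pos: [0.5312, 0.1424, 0.1479]
ee_rot: [-2.803, 1.567, -2.895]
wrist_force: [0.2, -0.0, 0.4]
width: 0.0004
```

```bash
python3 - <<'E'
from h import *
path([(-12,66,152)])
E
```

```text
shelf tcp [ -8.7  55.  147.9]
tcp [0.5312 0.1424 0.1479] jaw 1.478 shift [-0.0041  0.011  -0.0034] roll [np.float64(-0.0043655725973743564)] q6 -1.32
```

Call:
{"op": "send_rows", "data": {
  "increments": [
    [-1,-0.003,0.011,-0.003,0],
    [-1,-0.003,0.011,-0.003,0],
    [-1,-0.003,0.011,-0.003,0]
  ]
}}

```text
time: 12.4
tool_pos: [0.5318, 0.1542, 0.1543]
ee_rot: [0.248, 1.567, 0.156]
wrist_force: [0.3, -0.4, 0.1]
width: 0.0008
```

```bash
python3 - <<'E'
from h import *
path([(-12,66,152)])
E
```

```text
shelf tcp [ -9.1  66.8 154.3]
tcp [0.5318 0.1542 0.1543] jaw 1.478 shift [ 0.0023 -0.0009 -0.0029] roll [np.float64(-0.004506753978183786)] q6 -1.3
```

Call:
{"op": "send_rows", "data": {
  "increments": [
    [-1,0.002,0,0.017,0],
    [-1,0.001,0,0.029,0],
    [-1,0.001,0,0.041,0],
    [-1,0.002,0,0.053,0],
    [-1,0.004,0,0.065,0]
  ]
}}

```text
time: 12.82
tool_pos: [0.5955, 0.1477, 0.1492]
ee_rot: [2.774, 1.57, 2.681]
wrist_force: [-2.9, -0.1, 0.1]
width: 0.0009
```

Call:
{"op": "send_rows", "data": {
  "increments": [
    [-1,0.008,0,0.013,0],
    [-1,0.02,0,0.023,0],
    [-1,0.032,0,0.032,0],
    [-1,0.044,0,0.038,0],
    [-1,0.054,0,0.042,0]
  ]
}}

```text
time: 13.23
tool_pos: [0.6381, 0.1437, 0.0935]
ee_rot: [0.531, 1.57, 0.438]
wrist_force: [-3.8, 0.5, 30.3]
width: 0.0004
```

```bash
python3 - <<'E'
from h import *
path([(99,66,93)])
q=snap("scene","sf13");crop(q,"s13",290,120,450,290,4.5)
E
```

```text
shelf tcp [97.7 65.8 93.5]
tcp [0.6381 0.1437 0.0935] jaw 1.478 shift [0.0005 0.0002 0.0013] roll [np.float64(-0.0052066915162884975)] q6 -1.34
```

View pics/s13.png

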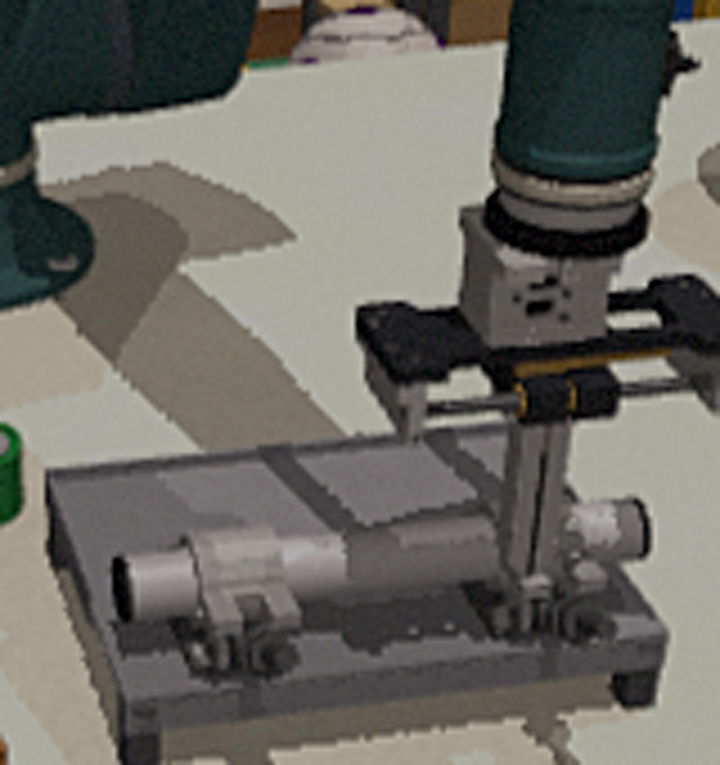

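Call:
{"op": "send_rows", "data": {
  "increments": [
    [-1,-0.03,0,0,0],
    [-1,-0.07,0,0.01,0],
    [-1,-0.1,0.005,0.045,0],
    [-1,-0.1,0.01,0.08,0],
    [-1,-0.1,0.012,0.1,0]
  ]
}}

```text
time: 13.7
tool_pos: [0.7411, 0.1466, 0.197]
ee_rot: [0.153, 1.564, 0.06]
wrist_force: [-0.4, -0.1, -0.4]
width: 0.0005
```

Call:
{"op": "send_rows", "data": {
  "increments": [
    [-1,0,0,0,0],
    [-1,0,0,0,0],
    [-1,0,0,0,0]
  ]
}}

```text
time: 13.95
tool_pos: [0.7368, 0.1466, 0.1926]
ee_rot: [-2.926, 1.567, -3.018]
wrist_force: [0.5, -0.4, 0.2]
width: 0.0003
```

```bash
python3 - <<'E'
from h import *
q=snap("scene","sf14");crop(q,"s14",290,120,450,290,4.5)
s=snap("top","tf14");crop(s,"t14",205,150,365,330,3.2)
print(SH([.7071,.1525,.0985]),SH([.6905,-.0068,.1011]))
path([(195,80,85)])
E
```

```text
[165.65991795  80.5710344   98.5       ] [163.1244656  -79.57146927 101.1       ]
shelf tcp [195.7  77.4 194.2]
tcp [0.7368 0.1467 0.1942] jaw 1.478 shift [ 0.1092  0.0026 -0.0006] roll [np.float64(-0.0044524697967665006)] q6 -1.36
```

View pics/s14.png

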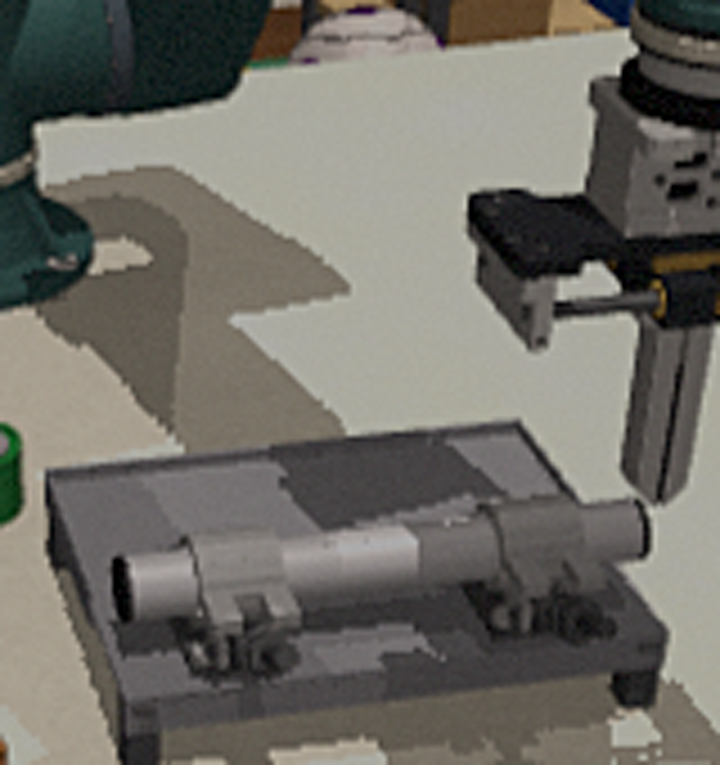

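View pics/t14.png

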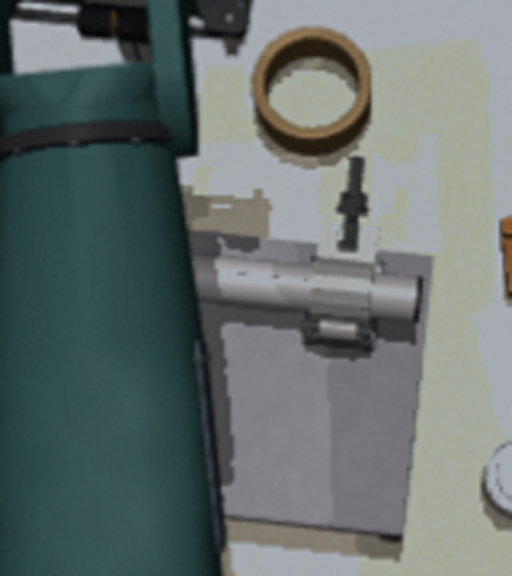

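Call:
{"op": "send_rows", "data": {
  "increments": [
    [-1,0.04,0.002,0,0],
    [-1,0.08,0.002,0,0],
    [-1,0.11,0.002,0,0],
    [-1,0.11,0.002,0,0],
    [-1,0.11,0.002,0,0]
  ]
}}

```text
time: 14.47
tool_pos: [0.7358, 0.1485, 0.0822]
ee_rot: [-2.914, 1.565, -3.006]
wrist_force: [0.3, 0.6, 0.2]
width: 0.0006
```

```bash
python3 - <<'E'
from h import *
path([(160,80,95)])
q=snap("scene","sf15");crop(q,"s15",350,150,470,290,5)
E
```

```text
shelf tcp [194.6  79.1  82.2]
tcp [0.7358 0.1485 0.0822] jaw 1.478 shift [-0.0126  0.0007 -0.0347] roll [np.float64(-0.004523978548120811)] q6 -1.35
```

View pics/s15.png

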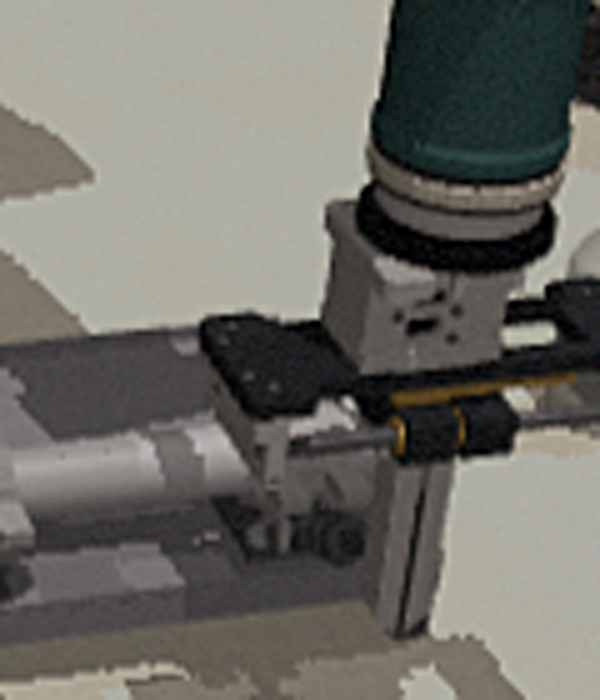

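Call:
{"op": "send_rows", "data": {
  "increments": [
    [-1,0,0.001,-0.017,0],
    [-1,-0.006,0.001,-0.026,0],
    [-1,-0.013,0.001,-0.035,0],
    [-1,-0.022,0.001,-0.043,0],
    [-1,-0.031,0.001,-0.051,0]
  ]
}}

```text
time: 14.93
tool_pos: [0.6899, 0.1543, 0.1219]
ee_rot: [0.174, 1.56, 0.081]
wrist_force: [1.2, -1.2, 0.9]
width: 0.0005
```

```bash
python3 - <<'E'
from h import *
path([(130,80,120)])
q=snap("scene","sf16");crop(q,"s16",350,150,470,290,5)
E
```

```text
shelf tcp [148.4  80.8 121.9]
tcp [0.6899 0.1543 0.1219] jaw 1.478 shift [ 0.0017 -0.0009 -0.0184] roll [np.float64(-0.005157084119647326)] q6 -1.34
```

View pics/s16.png

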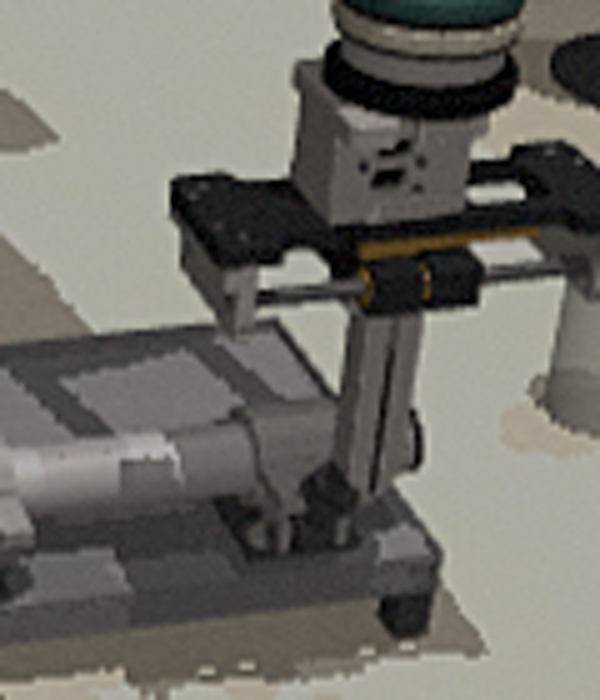

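Call:
{"op": "send_rows", "data": {
  "increments": [
    [-1,-0.002,0,-0.01,0],
    [-1,-0.005,0,-0.018,0],
    [-1,-0.005,0,-0.026,0],
    [-1,-0.005,0,-0.031,0],
    [-1,-0.005,0,-0.031,0]
  ]
}}

```text
time: 15.4
tool_pos: [0.6572, 0.1575, 0.1214]
ee_rot: [0.182, 1.567, 0.09]
wrist_force: [3.6, 0.0, 2.7]
width: 0.0004
```

```bash
python3 - <<'E'
from h import *
path([(112,80,120)])
q=snap("scene","sf17");crop(q,"s17",350,150,470,290,5)
E
```

```text
shelf tcp [115.5  81.2 121.4]
tcp [0.6572 0.1575 0.1214] jaw 1.478 shift [ 0.0014 -0.0012 -0.0035] roll [np.float64(-0.004442870584486114)] q6 -1.33
```

View pics/s17.png

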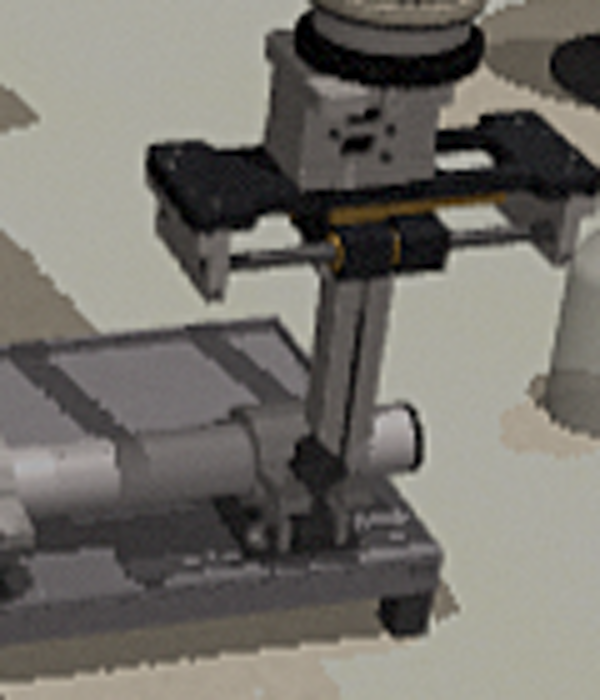

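Call:
{"op": "send_rows", "data": {
  "increments": [
    [-1,0,0,-0.002,0],
    [-1,0,0,-0.004,0],
    [-1,0,0,-0.004,0]
  ]
}}

```text
time: 15.7
tool_pos: [0.6568, 0.1575, 0.1213]
ee_rot: [0.149, 1.56, 0.055]
wrist_force: [11.9, 1.2, 0.4]
width: 0.0005
```

Call:
{"op": "send_rows", "data": {
  "increments": [
    [-1,0,0,0.03,0],
    [-1,-0.03,0,0.06,0],
    [-1,-0.06,-0.02,0.08,0],
    [-1,-0.06,-0.055,0.085,0],
    [-1,-0.06,-0.09,0.085,0]
  ]
}}

```text
time: 16.12
tool_pos: [0.7301, 0.0598, 0.1808]
ee_rot: [0.064, 1.57, -0.027]
wrist_force: [-0.3, 0.1, -0.2]
width: 0.0006
```

Call:
{"op": "send_rows", "data": {
  "increments": [
    [-1,0,-0.035,0,0],
    [-1,0,-0.07,0,0],
    [-1,0,-0.07,0,0],
    [-1,0,-0.07,0,0],
    [-1,0,-0.07,0,0]
  ]
}}

```text
time: 16.53
tool_pos: [0.7216, -0.0092, 0.1788]
ee_rot: [2.907, 1.567, 2.814]
wrist_force: [-0.3, 0.8, 0.0]
width: 0.0003
```

```bash
python3 - <<'E'
from h import *
path([(195,-80,85)])
q=snap("scene","sf18");crop(q,"s18",290,150,470,300,4.2)
s=snap("top","tf18");crop(s,"t18",205,150,365,330,3.2)
E
```

```text
shelf tcp [194.3 -79.2 178.8]
tcp [ 0.7216 -0.0092  0.1788] jaw 1.478 shift [ 0.0938 -0.0008  0.0011] roll [np.float64(-0.004969448645767871)] q6 -1.57
```

View pics/s18.png

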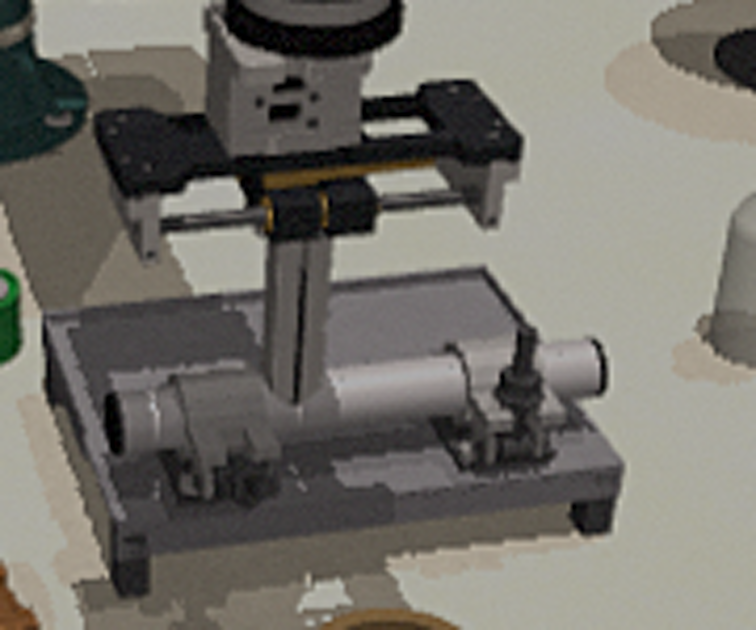

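View pics/t18.png

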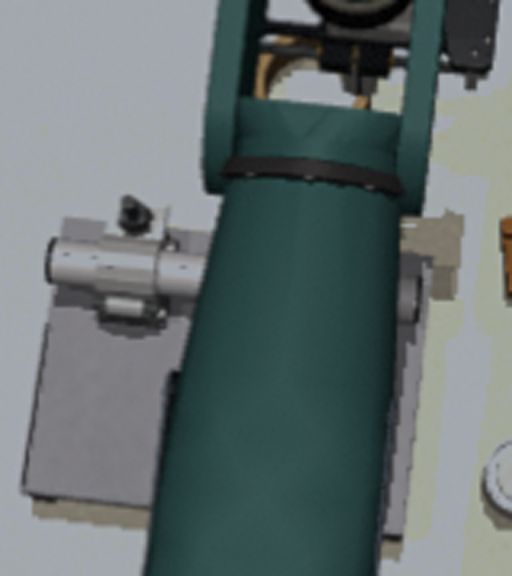

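Left bolt upright, at scene pixel (415,230). Now the right bolt.

Call:
{"op": "send_rows", "data": {
  "increments": [
    [-1,0.04,0,0,0],
    [-1,0.08,0,0,0],
    [-1,0.095,0,0,0],
    [-1,0.095,0,0,0],
    [-1,0.095,0,0,0]
  ]
}}

```text
time: 17.05
tool_pos: [0.7216, -0.008, 0.0837]
ee_rot: [3.123, 1.567, 3.032]
wrist_force: [0.9, -1.0, 0.1]
width: 0.0007
```

```bash
python3 - <<'E'
from h import *
path([(178,-80,80)])
E
```

```text
shelf tcp [194.2 -78.1  83.7]
tcp [ 0.7216 -0.008   0.0837] jaw 1.48 shift [ 0.0038 -0.002  -0.0162] roll [np.float64(-0.002829917138502891)] q6 -1.57
```

Call:
{"op": "send_rows", "data": {
  "increments": [
    [-1,0,-0.001,-0.017,0],
    [-1,-0.006,-0.001,-0.026,0],
    [-1,-0.013,-0.001,-0.035,0],
    [-1,-0.022,-0.001,-0.043,0],
    [-1,-0.031,-0.001,-0.051,0]
  ]
}}

```text
time: 17.47
tool_pos: [0.6722, -0.0054, 0.1201]
ee_rot: [0.029, 1.566, -0.063]
wrist_force: [1.3, -0.1, 0.1]
width: 0.0004
```

```bash
python3 - <<'E'
from h import *
path([(130,-80,120)])
q=snap("scene","sf19");crop(q,"s19",290,150,420,300,5)
E
```

```text
shelf tcp [144.8 -79.8 120.1]
tcp [ 0.6722 -0.0054  0.1201] jaw 1.479 shift [ 0.     -0.0002 -0.0148] roll [np.float64(-0.004174317097622726)] q6 -1.57
```

View pics/s19.png

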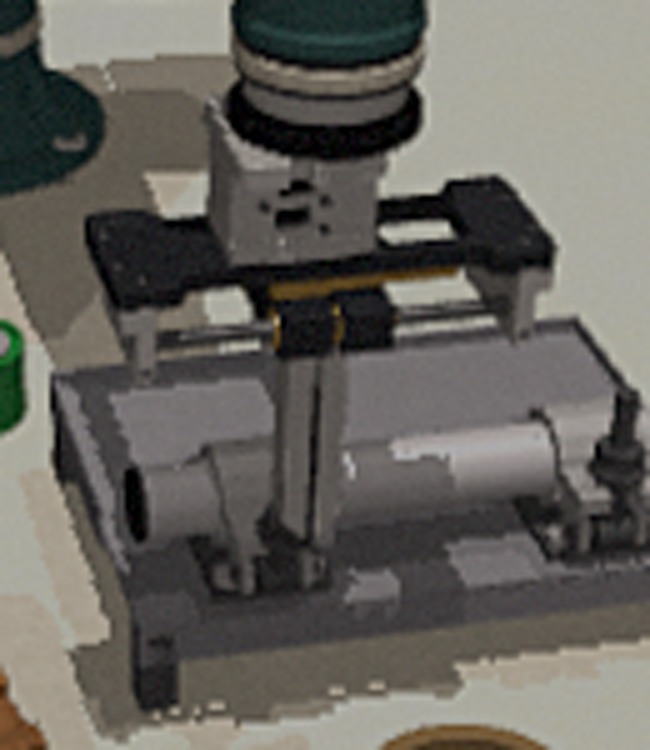

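Call:
{"op": "send_rows", "data": {
  "increments": [
    [-1,-0.002,0,-0.01,0],
    [-1,-0.004,0,-0.018,0],
    [-1,-0.004,0,-0.026,0],
    [-1,-0.004,0,-0.032,0],
    [-1,-0.004,0,-0.034,0]
  ]
}}

```text
time: 17.93
tool_pos: [0.6428, -0.0031, 0.1218]
ee_rot: [0.023, 1.555, -0.07]
wrist_force: [17.7, -0.9, -2.9]
width: 0.0006
```

Call:
{"op": "send_rows", "data": {
  "increments": [
    [-1,0,0,-0.001,0],
    [-1,0,0,-0.002,0],
    [-1,0,0,-0.002,0]
  ]
}}

```text
time: 18.18
tool_pos: [0.6428, -0.0031, 0.1218]
ee_rot: [0.036, 1.552, -0.057]
wrist_force: [18.7, -0.5, -2.9]
width: 0.0007
```

```bash
python3 - <<'E'
from h import *
path([(110,-80,120)])
E
```

```text
shelf tcp [115.2 -80.1 121.8]
tcp [ 0.6428 -0.0031  0.1218] jaw 1.478 shift [ 0.0017  0.0001 -0.0053] roll [np.float64(-0.0051529505792562436)] q6 -1.57
```

Call:
{"op": "send_rows", "data": {
  "increments": [
    [-1,0,0,0.03,0],
    [-1,-0.03,0,0.05,0],
    [-1,-0.07,0,0.05,0],
    [-1,-0.11,0,0.05,0],
    [-1,-0.12,0,0.03,0.12]
  ]
}}

```text
time: 18.6
tool_pos: [0.6689, -0.0061, 0.2461]
ee_rot: [0.079, 1.562, -0.136]
wrist_force: [-0.7, -0.4, 1.5]
width: 0.0006
```

Call:
{"op": "send_rows", "data": {
  "increments": [
    [0.8,0,-0.03,-0.03,0.12],
    [0.8,0,-0.06,-0.06,0.24],
    [0.8,0,-0.09,-0.09,0.36],
    [0.8,0,-0.12,-0.12,0.48],
    [0.8,0,-0.15,-0.15,0.6]
  ]
}}

```text
time: 19.02
tool_pos: [0.4875, -0.1185, 0.2391]
ee_rot: [-2.514, 1.568, 2.951]
wrist_force: [0.7, -1.3, 0.2]
width: 0.0305
```

```bash
python3 - <<'E'
from h import *
q=snap("scene","sf20");crop(q,"s20",190,160,450,300,3)
s=snap("top","tf20");crop(s,"t20",205,150,475,370,2.9)
path([])
E
```

```text
shelf tcp [ -31.3 -210.5  239.6]
```

View pics/s20.png

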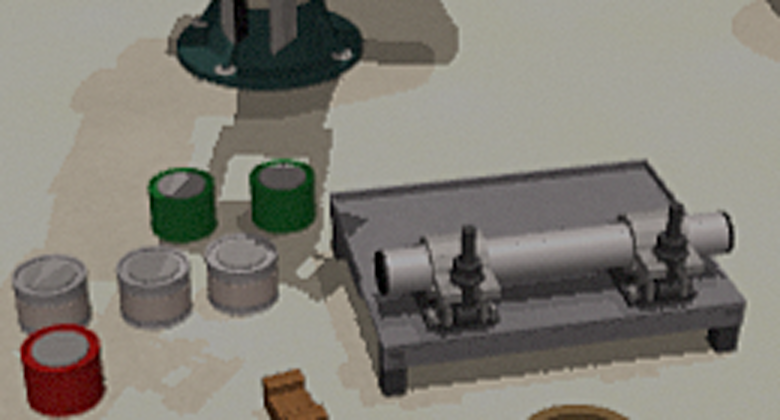

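View pics/t20.png

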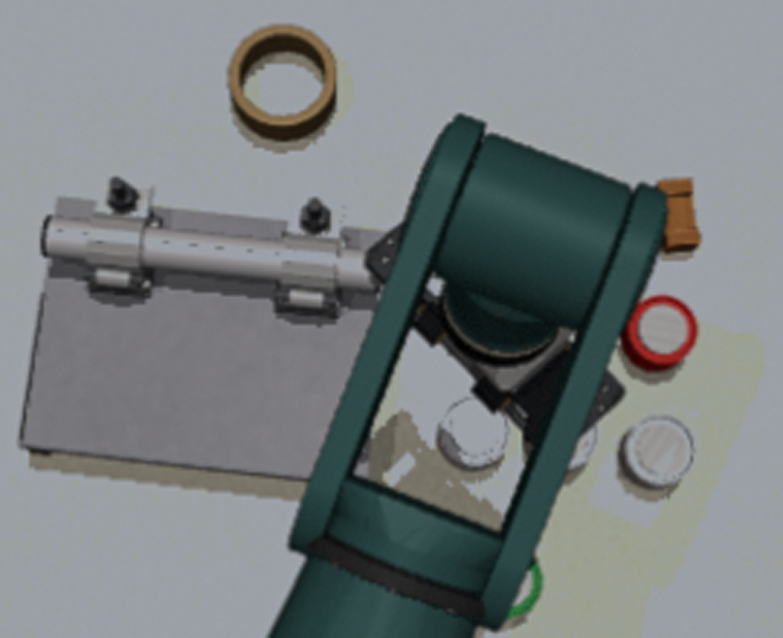

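Call:
{"op": "send_rows", "data": {
  "increments": [
    [0.9,0,0,0,0.12],
    [0.9,0,0,0,0.24],
    [0.9,0,0,0,0.36],
    [0.9,0,0,0,0.48],
    [0.9,0,0,0,0.6]
  ]
}}

```text
time: 19.53
tool_pos: [0.4903, -0.1175, 0.2394]
ee_rot: [-2.189, 1.569, 2.677]
wrist_force: [-0.1, 0.2, -1.3]
width: 0.0719
```

```bash
python3 - <<'E'
from h import *
to([.465,-.1365,.1],0)
E
```

```text
tcp [ 0.4903 -0.1175  0.2394] jaw 0.154 shift [ 0.1395 -0.0277  0.015 ] roll [np.float64(0.15369715307891996)] q6 -0.5
```

Call:
{"op": "send_rows", "data": {
  "increments": [
    [1,0.03,-0.028,0.015,0.12],
    [1,0.06,-0.028,0.015,0.15],
    [1,0.09,-0.028,0.015,0.15],
    [1,0.12,-0.028,0.015,0.15],
    [1,0.14,-0.028,0.015,0.15]
  ]
}}

```text
time: 19.95
tool_pos: [0.4633, -0.1361, 0.0964]
ee_rot: [-2.03, 1.565, 2.692]
wrist_force: [-0.2, 0.1, -0.9]
width: 0.094
```

Call:
{"op": "send_rows", "data": {
  "increments": [
    [1,0,0,0,0],
    [1,0,0,0,0],
    [1,0,0,0,0]
  ]
}}

```text
time: 20.2
tool_pos: [0.4661, -0.1375, 0.1015]
ee_rot: [1.19, 1.569, -0.372]
wrist_force: [-0.4, -0.2, 0.2]
width: 0.0936
```

```bash
python3 - <<'E'
from h import *
q=snap("scene","sf21");crop(q,"s21",170,170,330,310,4.5)
to([.465,-.1365,.016],0)
E
```

```text
tcp [ 0.4665 -0.1377  0.1022] jaw 0.009 shift [ 0.0861 -0.0018 -0.0013] roll [np.float64(0.008710122501633721)] q6 -0.41
```

View pics/s21.png

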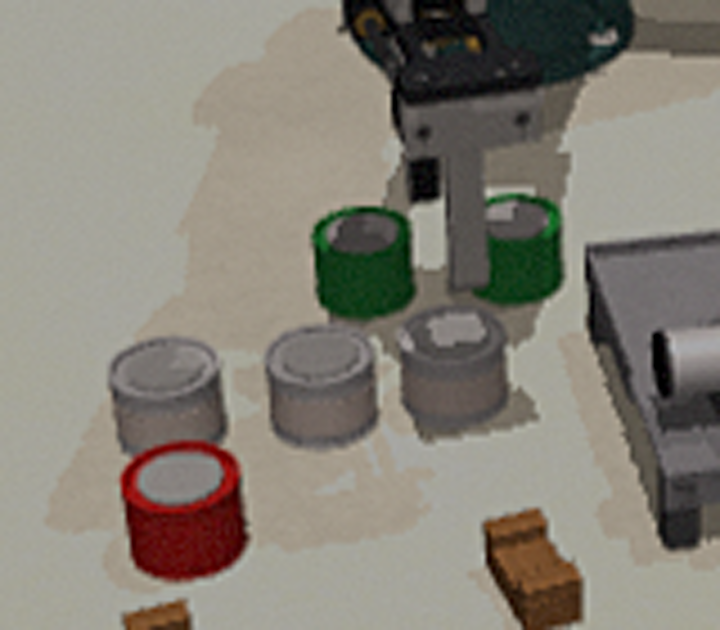

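Call:
{"op": "send_rows", "data": {
  "increments": [
    [1,0.03,-0.001,-0.001,0],
    [1,0.06,-0.001,-0.001,0],
    [1,0.086,-0.001,-0.001,0],
    [1,0.086,-0.001,-0.001,0],
    [0.2,0.086,-0.001,-0.001,0]
  ]
}}

```text
time: 20.67
tool_pos: [0.4643, -0.1364, 0.0147]
ee_rot: [-1.936, 1.57, 2.785]
wrist_force: [-0.2, -0.3, -0.2]
width: 0.0907
```

Call:
{"op": "send_rows", "data": {
  "increments": [
    [-0.2,0,0,0,0],
    [-0.5,0,0,0,0],
    [-1,0,0,0,0],
    [-1,0,0,0,0],
    [-1,0,0,0,0]
  ]
}}

```text
time: 21.08
tool_pos: [0.4651, -0.1369, 0.0155]
ee_rot: [1.166, 1.568, -0.397]
wrist_force: [0.7, -0.1, 2.6]
width: 0.0595
```

```bash
python3 - <<'E'
from h import *
q=snap("scene","sf22");crop(q,"s22",170,170,330,310,4.5)
to([.465,-.1365,.016],0)
E
```

```text
tcp [ 0.4651 -0.1369  0.0155] jaw 0.008 shift [-0.0005 -0.0001 -0.0004] roll [np.float64(0.008028204760785362)] q6 -0.41
```

View pics/s22.png

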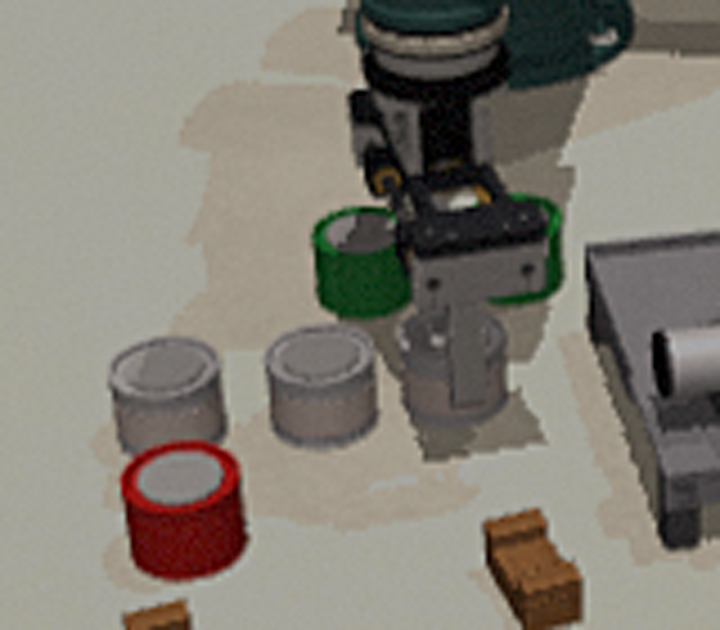

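Call:
{"op": "send_rows", "data": {
  "increments": [
    [-1,-0.03,0,0,0],
    [-1,-0.06,0,0,0],
    [-1,-0.1,0,0,0],
    [-1,-0.1,0,0,0],
    [-1,-0.1,0,0,0]
  ]
}}

```text
time: 21.55
tool_pos: [0.4658, -0.1372, 0.1168]
ee_rot: [1.137, 1.565, -0.426]
wrist_force: [-0.3, 0.8, -3.3]
width: 0.0597
```

```bash
python3 - <<'E'
from h import *
path([(-66,68,115)],YAW)
E
```

```text
shelf tcp [ -49.3 -229.2  116.8]
tcp [ 0.4658 -0.1372  0.1168] jaw 0.008 shift [ 0.0012  0.0119 -0.2974] roll [np.float64(0.09600055496164472)] q6 -0.41
```

Call:
{"op": "send_rows", "data": {
  "increments": [
    [-1,0,0.002,-0.04,0.02],
    [-1,0,0.004,-0.08,0.05],
    [-1,0,0.006,-0.12,0.08],
    [-1,0,0.007,-0.16,0.096],
    [-1,0,0.008,-0.2,0.096]
  ]
}}

```text
time: 21.97
tool_pos: [0.4686, 0.0652, 0.1116]
ee_rot: [-1.447, 1.566, -3.108]
wrist_force: [1.2, -0.5, -2.3]
width: 0.0595
```

Call:
{"op": "send_rows", "data": {
  "increments": [
    [-1,0,0,-0.035,0],
    [-1,0,0,-0.07,0],
    [-1,0,0,-0.096,0],
    [-1,0,0,-0.096,0],
    [-1,0,0,-0.096,0]
  ]
}}

```text
time: 22.38
tool_pos: [0.4773, 0.1599, 0.1115]
ee_rot: [-1.145, 1.566, -2.801]
wrist_force: [0.1, -0.5, -2.2]
width: 0.0596
```

```bash
python3 - <<'E'
from h import *
path([(-66,68,66)],YAW)
q=snap("scene","sf23");crop(q,"s23",190,130,450,300,3)
s=snap("top","tf23");crop(s,"t23",205,150,475,370,2.9)
E
```

```text
shelf tcp [-63.9  67.7 111.5]
tcp [0.4773 0.1599 0.1115] jaw -0.085 shift [ 0.0455 -0.0019 -0.0004] roll [np.float64(0.0029697468537914773)] q6 0.3
```

View pics/s23.png

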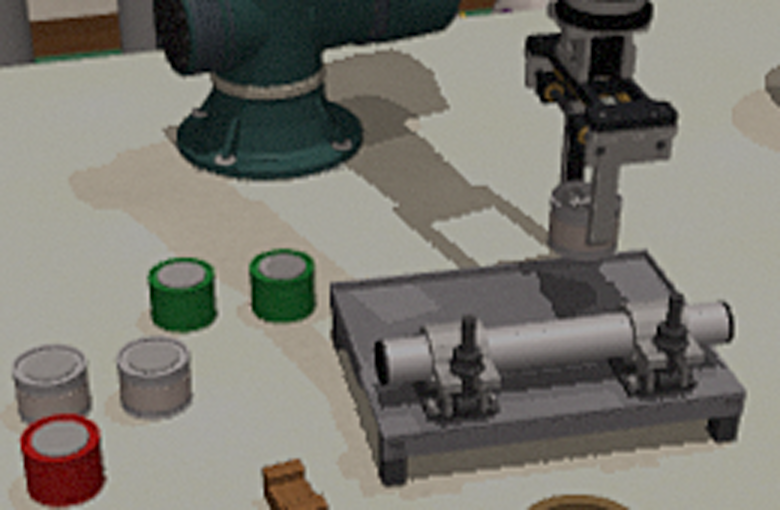

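View pics/t23.png

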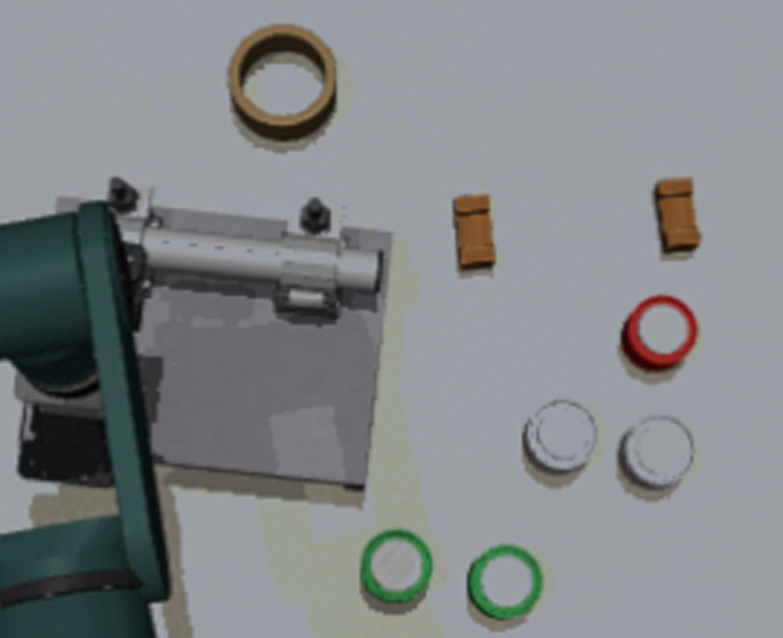

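Call:
{"op": "send_rows", "data": {
  "increments": [
    [-1,0.02,-0.002,0,0],
    [-1,0.035,-0.002,0,0],
    [-1,0.045,-0.002,0,0],
    [-1,0.045,-0.002,0,0],
    [-1,0.045,-0.002,0,0]
  ]
}}

```text
time: 22.9
tool_pos: [0.4766, 0.1583, 0.0686]
ee_rot: [-1.102, 1.569, -2.762]
wrist_force: [1.3, 0.8, -1.5]
width: 0.0593
```

Call:
{"op": "send_rows", "data": {
  "increments": [
    [-1,0.001,0,0,0],
    [-1,0.001,0,0,0]
  ]
}}

```text
time: 23.07
tool_pos: [0.4777, 0.1592, 0.069]
ee_rot: [1.795, 1.569, 0.136]
wrist_force: [0.3, 0.8, -2.3]
width: 0.0597
```

```bash
python3 - <<'E'
from h import *
path([(-66,68,66)],YAW)
q=snap("scene","sf24");crop(q,"s24",300,130,450,280,4.5)
E
```

```text
shelf tcp [-63.5  67.   69. ]
tcp [0.4777 0.1592 0.069 ] jaw -0.089 shift [ 0.003  -0.0025 -0.0009] roll [np.float64(-0.0005746112512350354)] q6 0.3
```

View pics/s24.png

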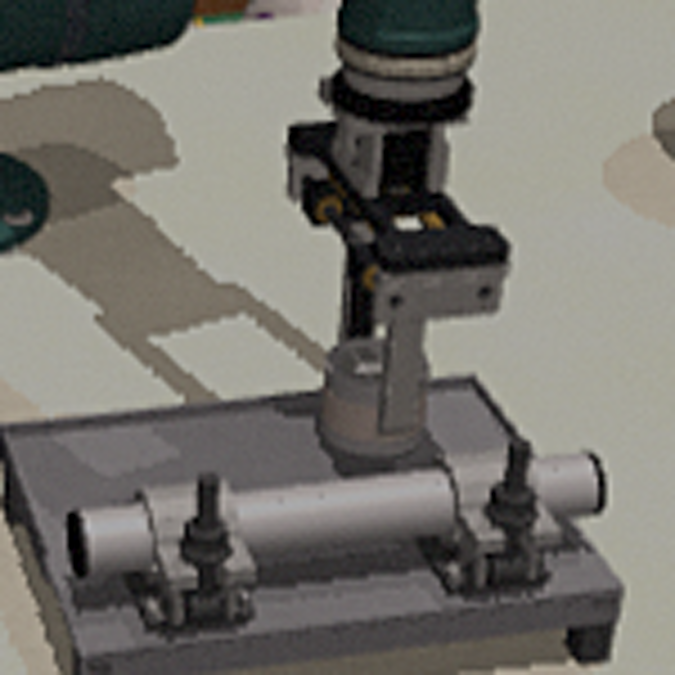

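Call:
{"op": "send_rows", "data": {
  "increments": [
    [-1,0.0,-0.003,0,0],
    [-1,0.003,-0.003,0,0],
    [-1,0.003,-0.003,0,0],
    [-1,0.004,-0.003,0,0]
  ]
}}

```text
time: 23.45
tool_pos: [0.4742, 0.1599, 0.0653]
ee_rot: [1.918, 1.57, 0.26]
wrist_force: [-2.6, -0.8, 8.8]
width: 0.0596
```

Call:
{"op": "send_rows", "data": {
  "increments": [
    [0.5,0,0,0,0],
    [0.5,0,0,0,0],
    [0.5,0,0,0,0],
    [0.5,0,0,0,0],
    [0.5,0,0,0,0]
  ]
}}

```text
time: 23.87
tool_pos: [0.474, 0.1596, 0.064]
ee_rot: [-0.665, 1.571, -2.324]
wrist_force: [-0.2, -0.7, -0.6]
width: 0.0705
```

Call:
{"op": "send_rows", "data": {
  "increments": [
    [0.6,-0.02,0,0,0],
    [0.7,-0.05,0,0,0],
    [0.8,-0.08,0,0,0],
    [1,-0.08,0,0.03,0],
    [1,-0.08,0,0.06,0]
  ]
}}

```text
time: 24.28
tool_pos: [0.4704, 0.1003, 0.147]
ee_rot: [1.739, 1.565, 0.083]
wrist_force: [0.7, -0.2, -0.1]
width: 0.0925
```

```bash
python3 - <<'E'
from h import *
q=snap("scene","sf25");crop(q,"s25",190,130,450,300,3)
s=snap("top","tf25");crop(s,"t25",205,150,475,370,2.9)
path([])
to([.465,-.21,.14],0)
E
```

```text
shelf tcp [-66.8   4.5 144.8]
tcp [0.4689 0.0971 0.1448] jaw -0.092 shift [0.0053 0.0243 0.3062] roll [np.float64(-0.09180476664760073)] q6 0.18
```

View pics/s25.png

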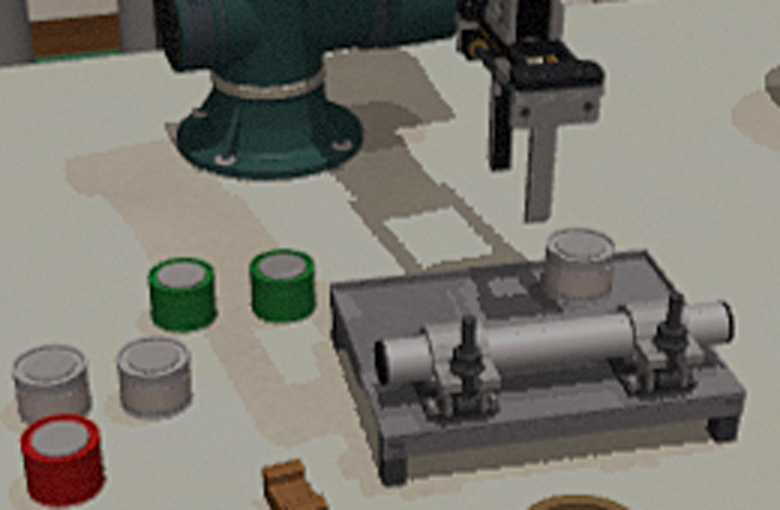

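View pics/t25.png

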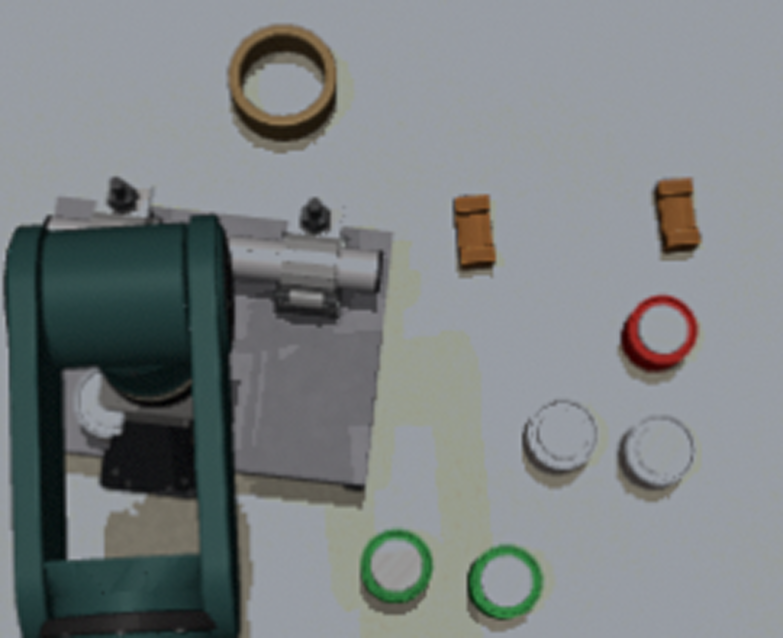

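Call:
{"op": "send_rows", "data": {
  "increments": [
    [1,0,0.005,0.04,-0.02],
    [1,0,0.01,0.08,-0.04],
    [1,0,0.015,0.12,-0.06],
    [1,0,0.02,0.16,-0.08],
    [1,0,0.024,0.2,-0.092]
  ]
}}

```text
time: 24.8
tool_pos: [0.4751, -0.1025, 0.1439]
ee_rot: [2.634, 1.57, 1.069]
wrist_force: [0.6, 0.4, 0.1]
width: 0.0939
```

Call:
{"op": "send_rows", "data": {
  "increments": [
    [1,0,0,0.035,0],
    [1,0,0,0.07,0],
    [1,0.02,0,0.108,0],
    [1,0.045,0,0.108,0],
    [1,0.045,0,0.108,0]
  ]
}}

```text
time: 25.22
tool_pos: [0.4725, -0.2092, 0.0936]
ee_rot: [-2.136, 1.56, 2.577]
wrist_force: [-0.3, 1.1, -0.5]
width: 0.0938
```

Call:
{"op": "send_rows", "data": {
  "increments": [
    [1,0,0,0,0],
    [1,0,0,0,0]
  ]
}}

```text
time: 25.38
tool_pos: [0.476, -0.2085, 0.0998]
ee_rot: [2.143, 1.57, 0.577]
wrist_force: [-0.6, 0.5, -0.6]
width: 0.0938
```

```bash
python3 - <<'E'
from h import *
q=snap("scene","sf26");crop(q,"s26",170,170,330,310,4.5)
to([.465,-.2095,.016],0)
E
```

```text
tcp [ 0.4765 -0.2086  0.1006] jaw 0.006 shift [ 0.0846 -0.0117  0.0008] roll [np.float64(0.005722149483896155)] q6 -0.53
```

View pics/s26.png

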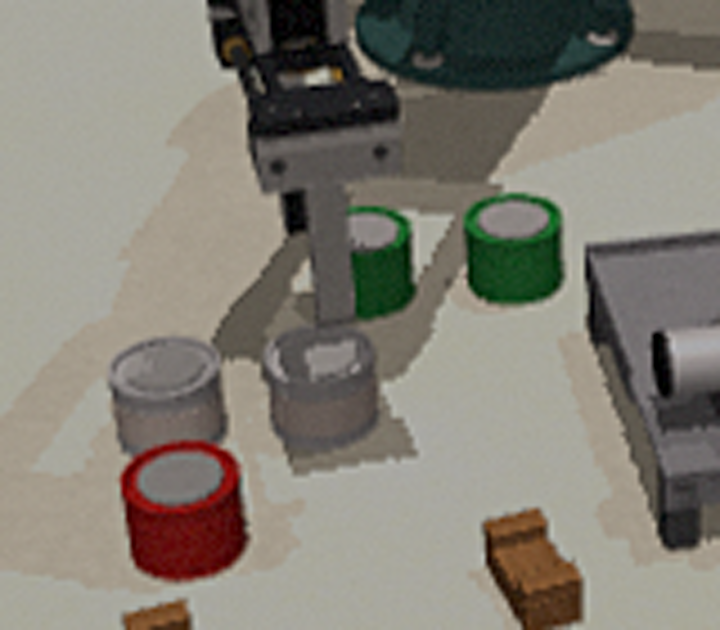

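Call:
{"op": "send_rows", "data": {
  "increments": [
    [1,0.02,-0.011,0.001,0],
    [1,0.05,-0.011,0.001,0],
    [1,0.084,-0.011,0.001,0],
    [1,0.084,-0.011,0.001,0],
    [0.4,0.084,-0.011,0.001,0]
  ]
}}

```text
time: 25.85
tool_pos: [0.4641, -0.2091, 0.0151]
ee_rot: [-2.154, 1.569, 2.564]
wrist_force: [-0.7, 0.5, 0.2]
width: 0.0899
```

Call:
{"op": "send_rows", "data": {
  "increments": [
    [0,0,0,0,0],
    [-0.5,0,0,0,0],
    [-1,0,0,0,0],
    [-1,0,0,0,0],
    [-1,0,0,0,0]
  ]
}}

```text
time: 26.27
tool_pos: [0.4648, -0.211, 0.0167]
ee_rot: [0.507, 1.569, -1.059]
wrist_force: [-1.0, -0.0, 4.2]
width: 0.0593
```

Call:
{"op": "send_rows", "data": {
  "increments": [
    [-1,0,0,0,0],
    [-1,-0.03,0,0,0],
    [-1,-0.06,0,0,0],
    [-1,-0.1,0,0,0],
    [-1,-0.1,0,0,0]
  ]
}}

```text
time: 26.68
tool_pos: [0.4687, -0.2129, 0.1235]
ee_rot: [1.051, 1.556, -0.516]
wrist_force: [2.7, -0.9, 0.1]
width: 0.0597
```

```bash
python3 - <<'E'
from h import *
q=snap("scene","sf27");crop(q,"s27",170,130,450,310,2.8)
path([(-66,0,115)],YAW)
E
```

```text
shelf tcp [ -41.  -303.7  120.1]
tcp [ 0.4675 -0.2122  0.1201] jaw 0.004 shift [ 0.0036  0.0029 -0.3048] roll [np.float64(0.09191479229558452)] q6 -0.54
```

View pics/s27.png

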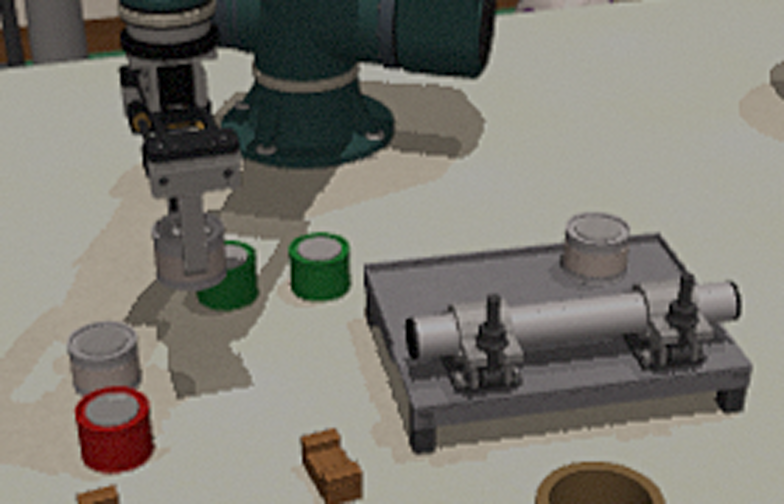

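Call:
{"op": "send_rows", "data": {
  "increments": [
    [-1,0,0.001,-0.04,0.02],
    [-1,0,0.001,-0.08,0.05],
    [-1,0,0.002,-0.12,0.08],
    [-1,0,0.002,-0.16,0.092],
    [-1,0,0.002,-0.2,0.092]
  ]
}}

```text
time: 27.15
tool_pos: [0.4641, -0.0087, 0.113]
ee_rot: [-1.703, 1.568, 2.92]
wrist_force: [1.0, -0.0, -1.3]
width: 0.0598
```

Call:
{"op": "send_rows", "data": {
  "increments": [
    [-1,0,0,-0.035,0],
    [-1,0,0,-0.07,0],
    [-1,0,0,-0.105,0],
    [-1,0,0,-0.105,0],
    [-1,0,0,-0.105,0]
  ]
}}

```text
time: 27.57
tool_pos: [0.4736, 0.0956, 0.113]
ee_rot: [-1.335, 1.567, -2.989]
wrist_force: [-0.6, -1.2, -1.7]
width: 0.0596
```

Call:
{"op": "send_rows", "data": {
  "increments": [
    [-1,0,0,0,0],
    [-1,0,0,0,0]
  ]
}}

```text
time: 27.73
tool_pos: [0.4744, 0.0931, 0.1141]
ee_rot: [-1.131, 1.569, -2.791]
wrist_force: [0.7, 0.8, -2.8]
width: 0.0595
```

```bash
python3 - <<'E'
from h import *
path([(-67,0,66)],YAW)
s=snap("top"); q=snap("scene")
# tin A centre on deck from top rim (scene crop px)
print(SH(onz(q,(170+597/2.8,130+230/2.8),.094)))
E
```

```text
shelf tcp [-61.    0.9 114.1]
tcp [0.4744 0.0931 0.1141] jaw -0.089 shift [ 0.0481 -0.006   0.0009] roll [np.float64(-0.0013354204924940216)] q6 0.17
[-61.1645471   66.67027038  94.        ]
```

Call:
{"op": "send_rows", "data": {
  "increments": [
    [-1,0.02,-0.006,0,0],
    [-1,0.035,-0.006,0,0],
    [-1,0.045,-0.006,0,0],
    [-1,0.048,-0.006,0,0],
    [-1,0.048,-0.006,0,0]
  ]
}}

```text
time: 28.25
tool_pos: [0.4688, 0.0939, 0.067]
ee_rot: [-1.147, 1.57, -2.807]
wrist_force: [-0.5, -0.4, -2.8]
width: 0.0593
```

Call:
{"op": "send_rows", "data": {
  "increments": [
    [-1,0.002,0,0,0],
    [-1,0.002,0,0,0]
  ]
}}

```text
time: 28.42
tool_pos: [0.4698, 0.0942, 0.0665]
ee_rot: [1.474, 1.569, -0.185]
wrist_force: [-1.4, -1.0, 2.3]
width: 0.0595
```

```bash
python3 - <<'E'
from h import *
path([(-67,0,66)],YAW)
E
```

```text
shelf tcp [-65.6   1.7  66.5]
tcp [0.4698 0.0942 0.0665] jaw -0.089 shift [ 0.0005 -0.0014  0.0017] roll [np.float64(-0.0005528586634808708)] q6 0.17
```

Seated; release and go for tin C.

Call:
{"op": "send_rows", "data": {
  "increments": [
    [0.5,0,0,0,0],
    [0.5,0,0,0,0],
    [0.5,0,0,0,0],
    [0.5,0,0,0,0],
    [0.5,0,0,0,0]
  ]
}}

```text
time: 28.83
tool_pos: [0.4691, 0.0947, 0.0652]
ee_rot: [1.681, 1.57, 0.022]
wrist_force: [0.2, -0.6, -0.2]
width: 0.0707
```

Call:
{"op": "send_rows", "data": {
  "increments": [
    [0.6,-0.02,0,0,0],
    [0.7,-0.05,0,0,0],
    [0.8,-0.08,0,0,0],
    [1,-0.08,0,0.03,0],
    [1,-0.08,0,0.06,0]
  ]
}}

```text
time: 29.25
tool_pos: [0.4654, 0.0352, 0.148]
ee_rot: [1.615, 1.565, -0.04]
wrist_force: [0.1, -0.5, -0.4]
width: 0.093
```

Call:
{"op": "send_rows", "data": {
  "increments": [
    [1,0,0,0.04,0],
    [1,0,0,0.08,0],
    [1,0,0,0.12,0],
    [1,0,0,0.12,0],
    [1,0,0,0.12,0]
  ]
}}

```text
time: 29.67
tool_pos: [0.4529, -0.0863, 0.1451]
ee_rot: [3.06, 1.57, 1.397]
wrist_force: [-0.0, -0.1, -0.4]
width: 0.094
```

```bash
python3 - <<'E'
from h import *
q=snap("scene","sf28");crop(q,"s28",170,130,450,310,2.8)
s=snap("top","tf28");crop(s,"t28",205,150,475,370,2.9)
to([.452,-.2895,.1],0)
E
```

```text
tcp [ 0.4532 -0.0841  0.1451] jaw -0.088 shift [0.0449 0.0169 0.2048] roll [np.float64(-0.08800543219638546)] q6 -0.22
```

View pics/s28.png

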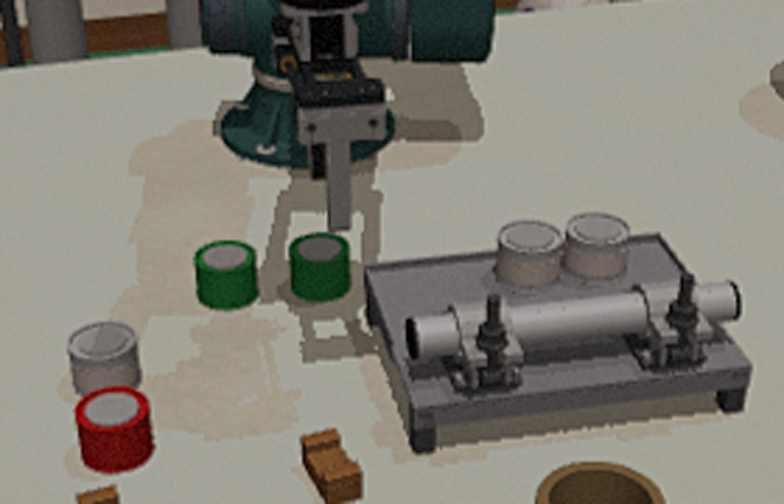

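View pics/t28.png

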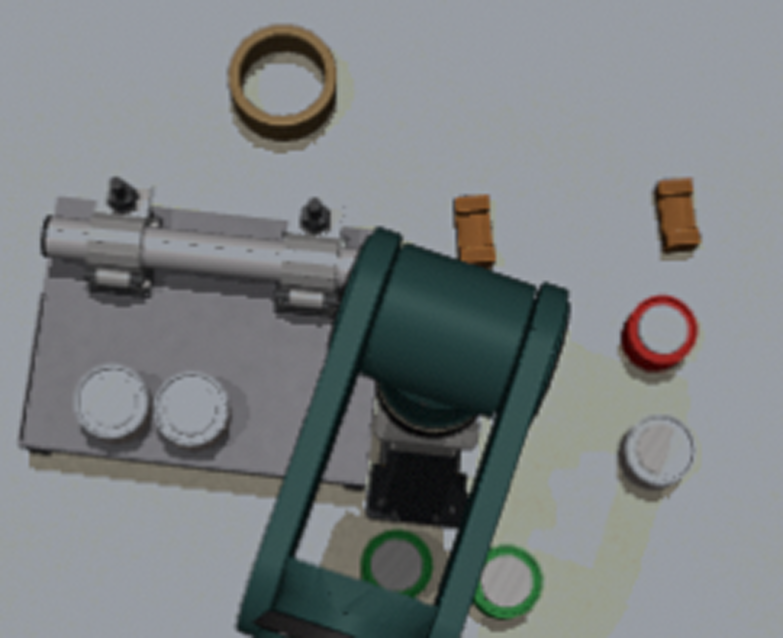

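```bash
python3 - <<'E'
from h import *
s=snap("top");q=snap("scene")
print(onz(s,(205+665/2.9,150+330/2.9),.044),onz(q,(170+115/2.8,130+407/2.8),.044))
print('C',onz(s,(205+658/2.9,150+450/2.9),.044),onz(q,(170+103/2.8,130+340/2.8),.044))
to([.452,-.2895,.1],-.7)
E
```

```text
[ 0.55180183 -0.29964743  0.044     ] [ 0.55409792 -0.29177165  0.044     ]
C [ 0.44962062 -0.29170702  0.044     ] [ 0.45368347 -0.2896379   0.044     ]
tcp [ 0.4533 -0.0833  0.1451] jaw -0.086 shift [0.045  0.0164 0.2056] roll [np.float64(0.6142037450499405)] q6 -0.22
```

Call:
{"op": "send_rows", "data": {
  "increments": [
    [1,0,0.004,0.04,0.12],
    [1,0,0.008,0.08,0.24],
    [1,0,0.012,0.12,0.36],
    [1,0,0.016,0.16,0.48],
    [1,0.01,0.017,0.2,0.6]
  ]
}}

```text
time: 30.28
tool_pos: [0.4547, -0.2863, 0.1374]
ee_rot: [1.694, 1.566, -0.567]
wrist_force: [1.5, -0.2, -0.3]
width: 0.094
```

Call:
{"op": "send_rows", "data": {
  "increments": [
    [1,0.02,0,0,0],
    [1,0.035,0,0,0],
    [1,0.035,0,0,0],
    [1,0.035,0,0,0]
  ]
}}

```text
time: 30.62
tool_pos: [0.4526, -0.2837, 0.0992]
ee_rot: [-1.622, 1.568, 2.405]
wrist_force: [0.4, -0.1, 0.9]
width: 0.0939
```

```bash
python3 - <<'E'
from h import *
q=snap("scene","sf29");crop(q,"s29",150,170,310,310,4.5)
to([.452,-.2905,.016],-.7)
E
```

```text
tcp [ 0.4533 -0.2842  0.1006] jaw -0.686 shift [0.0846 0.003  0.0057] roll [np.float64(0.014368519417930159)] q6 0.02
```

View pics/s29.png

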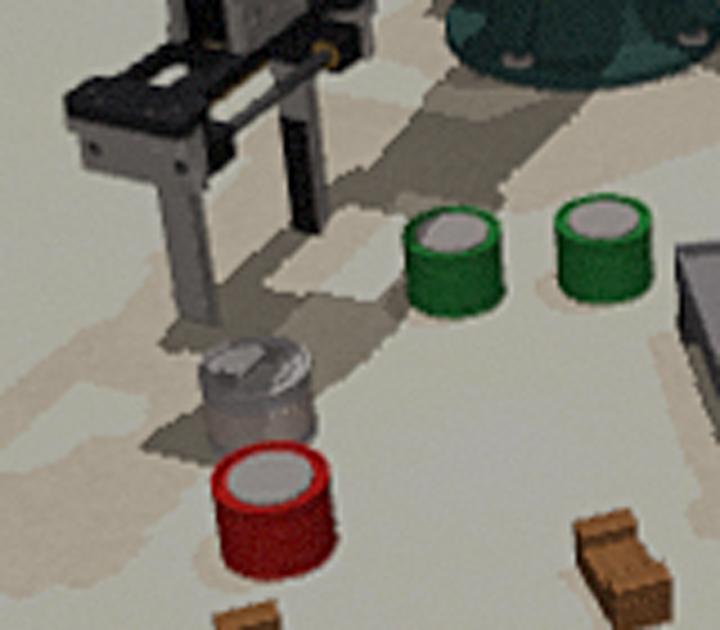

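Call:
{"op": "send_rows", "data": {
  "increments": [
    [1,0.02,0.003,0.006,0],
    [1,0.05,0.003,0.006,0],
    [1,0.084,0.003,0.006,0],
    [1,0.084,0.003,0.006,0],
    [0.4,0.084,0.003,0.006,0]
  ]
}}

```text
time: 31.08
tool_pos: [0.4508, -0.2906, 0.016]
ee_rot: [-1.579, 1.568, 2.447]
wrist_force: [0.5, -0.7, 0.3]
width: 0.0904
```

Call:
{"op": "send_rows", "data": {
  "increments": [
    [0,0,0,0,0],
    [-0.5,0,0,0,0],
    [-1,0,0,0,0],
    [-1,0,0,0,0],
    [-1,0,0,0,0]
  ]
}}

```text
time: 31.5
tool_pos: [0.4518, -0.2925, 0.0178]
ee_rot: [1.6, 1.568, -0.659]
wrist_force: [-0.1, -0.2, 2.4]
width: 0.0597
```

Call:
{"op": "send_rows", "data": {
  "increments": [
    [-1,0,0,0,0],
    [-1,-0.03,0,0,0],
    [-1,-0.06,0,0,0],
    [-1,-0.1,0,0,0],
    [-1,-0.1,0,0,0]
  ]
}}

```text
time: 31.92
tool_pos: [0.4546, -0.2948, 0.1245]
ee_rot: [1.581, 1.556, -0.678]
wrist_force: [1.1, 0.0, -0.8]
width: 0.0596
```

Call:
{"op": "send_rows", "data": {
  "increments": [
    [-1,0,0,0,-0.12],
    [-1,0,0,0,-0.24],
    [-1,0,0,0,-0.36],
    [-1,0,0,0,-0.48],
    [-1,0,0,0,-0.6]
  ]
}}

```text
time: 32.33
tool_pos: [0.4504, -0.2916, 0.1148]
ee_rot: [-2.139, 1.569, 2.491]
wrist_force: [-0.2, 1.2, -2.0]
width: 0.0593
```

```bash
python3 - <<'E'
from h import *
q=snap("scene","sf30");crop(q,"s30",150,130,310,310,4)
path([(-66,-66,115)],YAW)
E
```

```text
shelf tcp [ -51.1 -384.3  114.8]
tcp [ 0.4504 -0.2916  0.1148] jaw -0.079 shift [ 1.000e-04 -1.190e-02 -3.185e-01] roll [np.float64(0.009467004981526417)] q6 -0.6
```

View pics/s30.png

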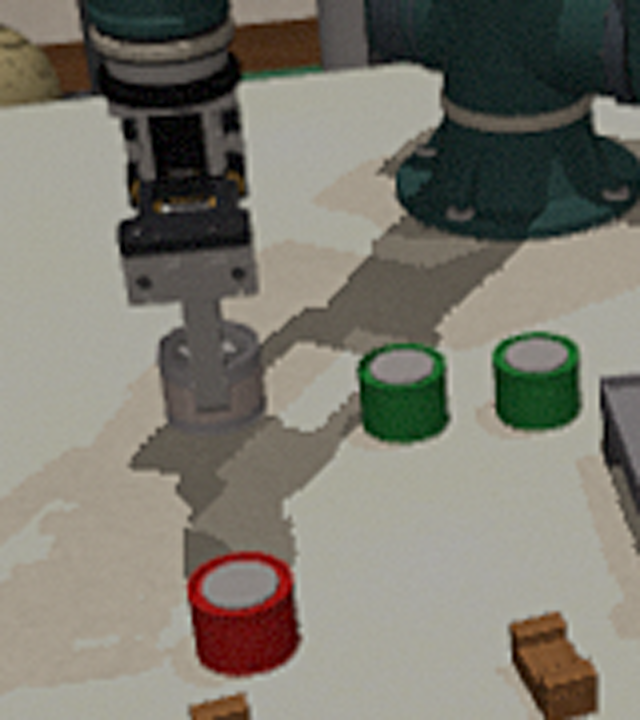

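Call:
{"op": "send_rows", "data": {
  "increments": [
    [-1,0,-0.002,-0.04,0.009],
    [-1,0,-0.004,-0.08,0.009],
    [-1,0,-0.006,-0.12,0.009],
    [-1,0,-0.008,-0.16,0.009],
    [-1,0,-0.01,-0.2,0.009]
  ]
}}

```text
time: 32.8
tool_pos: [0.4578, -0.0901, 0.1152]
ee_rot: [-1.866, 1.57, 2.746]
wrist_force: [0.5, 0.5, -2.6]
width: 0.0592
```

Call:
{"op": "send_rows", "data": {
  "increments": [
    [-1,0,-0.001,-0.035,0],
    [-1,0,-0.002,-0.07,0],
    [-1,0,-0.002,-0.105,0],
    [-1,0,-0.002,-0.118,0],
    [-1,0,-0.002,-0.118,0]
  ]
}}

```text
time: 33.22
tool_pos: [0.4675, 0.0288, 0.1153]
ee_rot: [-2.34, 1.569, 2.278]
wrist_force: [0.3, 0.6, -1.9]
width: 0.0596
```

Call:
{"op": "send_rows", "data": {
  "increments": [
    [-1,0,0,0,0],
    [-1,0,0,0,0]
  ]
}}

```text
time: 33.38
tool_pos: [0.4677, 0.0251, 0.1156]
ee_rot: [-0.771, 1.57, -2.441]
wrist_force: [0.3, 0.5, -1.8]
width: 0.0596
```

```bash
python3 - <<'E'
from h import *
path([(-66,-66,66)],YAW)
q=snap("scene","sf31");crop(q,"s31",290,130,450,280,4.5)
E
```

```text
shelf tcp [-61.6 -67.4 115.6]
tcp [0.4677 0.0251 0.1156] jaw -0.098 shift [ 0.0496 -0.0044 -0.0014] roll [np.float64(-0.01046718992797091)] q6 0.03
```

View pics/s31.png

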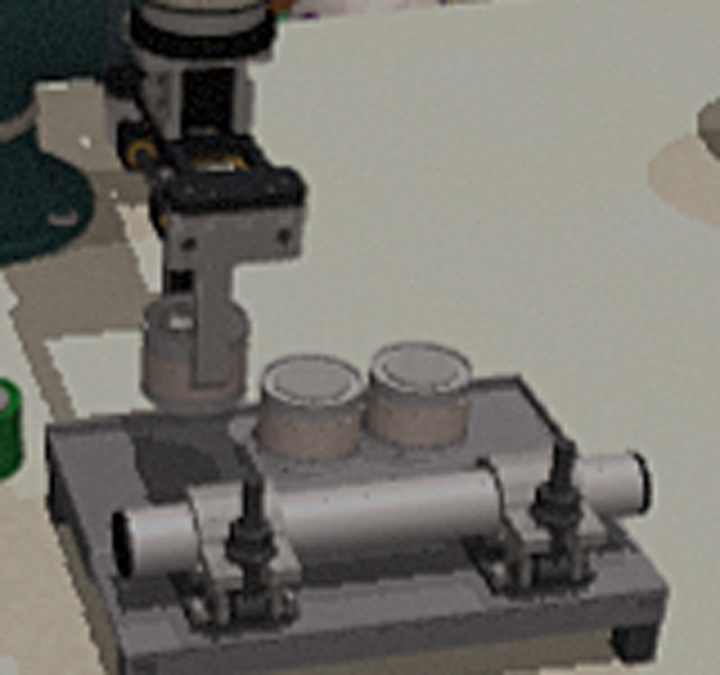

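Call:
{"op": "send_rows", "data": {
  "increments": [
    [-1,0.02,-0.005,0,0],
    [-1,0.035,-0.005,0,0],
    [-1,0.045,-0.005,0,0],
    [-1,0.048,-0.005,0,0],
    [-1,0.048,-0.005,0,0]
  ]
}}

```text
time: 33.85
tool_pos: [0.4628, 0.0254, 0.068]
ee_rot: [-1.194, 1.57, -2.864]
wrist_force: [-0.7, -0.1, -1.1]
width: 0.0594
```

Call:
{"op": "send_rows", "data": {
  "increments": [
    [-1,0.002,0,0,0],
    [-1,0.002,0,0,0]
  ]
}}

```text
time: 34.02
tool_pos: [0.4637, 0.0256, 0.0675]
ee_rot: [1.152, 1.569, -0.517]
wrist_force: [-2.0, -1.4, 3.3]
width: 0.0597
```

```bash
python3 - <<'E'
from h import *
path([(-66,-66,66)],YAW)
E
```

```text
shelf tcp [-65.6 -67.3  67.5]
tcp [0.4637 0.0256 0.0675] jaw -0.098 shift [ 0.0015 -0.0004 -0.0013] roll [np.float64(-0.009942091917886087)] q6 0.03
```

Call:
{"op": "send_rows", "data": {
  "increments": [
    [0.5,0,0,0,0],
    [0.5,0,0,0,0],
    [0.5,0,0,0,0],
    [0.5,0,0,0,0],
    [0.5,0,0,0,0]
  ]
}}

```text
time: 34.43
tool_pos: [0.4632, 0.0263, 0.0662]
ee_rot: [1.51, 1.57, -0.157]
wrist_force: [0.5, 0.8, 0.9]
width: 0.0703
```

Call:
{"op": "send_rows", "data": {
  "increments": [
    [0.6,-0.02,0,0,0],
    [0.7,-0.05,0,0,0],
    [0.8,-0.09,0,0,0],
    [0.8,-0.13,0,0.03,0],
    [0.8,-0.16,0,0.07,0]
  ]
}}

```text
time: 34.85
tool_pos: [0.4583, -0.0299, 0.2191]
ee_rot: [1.671, 1.567, 0.008]
wrist_force: [0.8, -0.3, -0.1]
width: 0.0846
```

Call:
{"op": "send_rows", "data": {
  "increments": [
    [0.8,0,0,0.04,0],
    [0.8,0,0,0.08,0],
    [0.8,0,0,0.12,0],
    [0.8,0,0,0.16,0],
    [0.8,0,0,0.2,0]
  ]
}}

```text
time: 35.27
tool_pos: [0.4377, -0.2316, 0.216]
ee_rot: [1.226, 1.57, -0.442]
wrist_force: [1.2, 0.8, 0.8]
width: 0.0843
```

Call:
{"op": "send_rows", "data": {
  "increments": [
    [0.8,0,0,0.04,0],
    [0.8,0,0,0.08,0],
    [0.8,0,0,0.08,0],
    [0.8,0,0,0.08,0]
  ]
}}

```text
time: 35.6
tool_pos: [0.4298, -0.311, 0.215]
ee_rot: [-2.35, 1.569, 2.262]
wrist_force: [-0.1, -0.1, -0.3]
width: 0.0848
```

```bash
python3 - <<'E'
from h import *
q=snap("scene","sf32");crop(q,"s32",290,190,450,290,4.8)
s=snap("top","tf32");crop(s,"t32",205,180,365,330,4)
E
```

```text
(no output)
```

View pics/sf32.png

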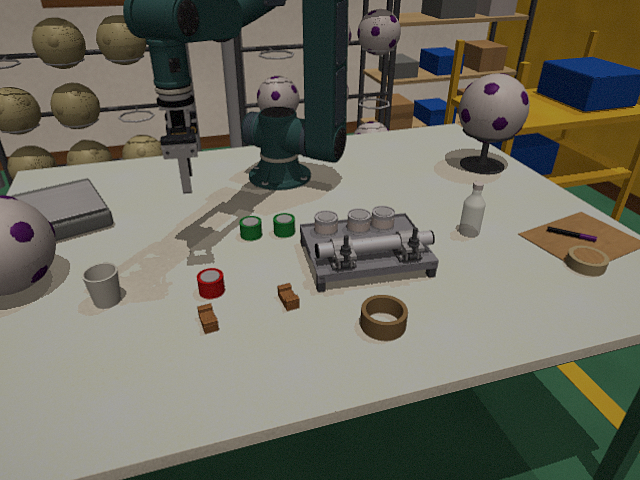

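View pics/s32.png

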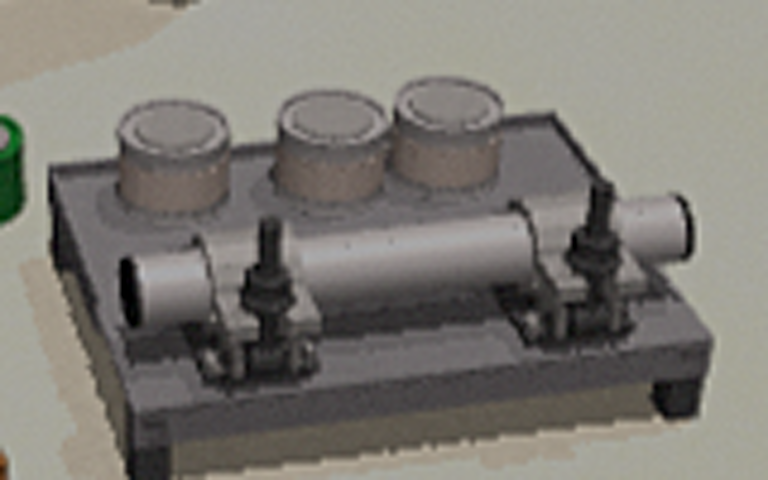

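View pics/t32.png

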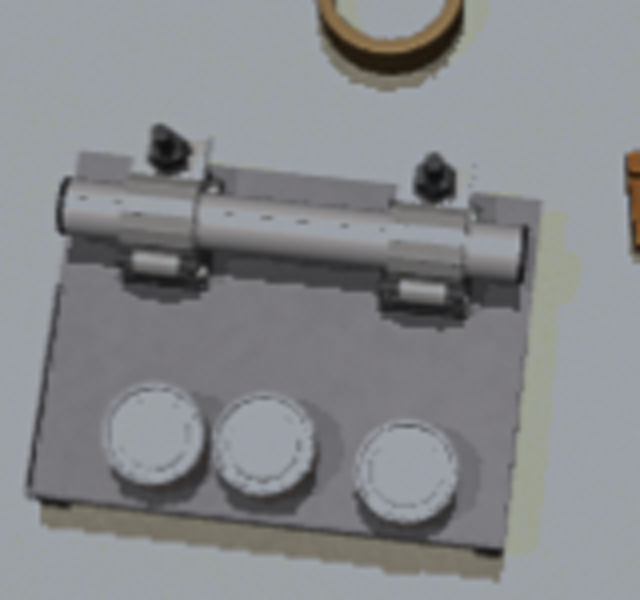

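```bash
python3 - <<'E'
from h import *
s=snap("top");q=snap("scene")
P=[]
for a,b in (((155,434),(447,103)),((264,444),(332,117)),((407,472),(174,126))):
    u=SH(onz(s,(205+a[0]/4,180+a[1]/4),.094));v=SH(onz(q,(290+b[0]/4.8,190+b[1]/4.8),.094));print(u.round(1),v.round(1));P.append((u+v)/2)
P=np.array(P);print(P.round(1),np.linalg.norm(np.diff(P[:,:2],axis=0),axis=1))
o=robot.get_obs();print(o["tool_pos"])
E
```

```text
[-68.8  63.5  94. ] [-64.6  67.6  94. ]
[-67.4  -0.5  94. ] [-62.7   3.3  94. ]
[-74.3 -84.9  94. ] [-70.5 -80.4  94. ]
[[-66.7  65.6  94. ]
 [-65.    1.4  94. ]
 [-72.4 -82.6  94. ]] [64.14961939 84.39695076]
[ 0.4308099  -0.3081059   0.21603664]
```

```bash
python3 - <<'E'
from h import *
path([(-72,-83,130)],YAW)
E
```

```text
shelf tcp [ -69.1 -402.5  216. ]
tcp [ 0.4308 -0.3081  0.216 ] jaw -0.095 shift [ 0.0861 -0.0052 -0.3195] roll [np.float64(-0.0071331769787410515)] q6 -0.63
```

Call:
{"op": "send_rows", "data": {
  "increments": [
    [1,0,-0.001,-0.04,-0.007],
    [1,0,-0.002,-0.08,-0.007],
    [1,0,-0.003,-0.12,-0.007],
    [1,0,-0.004,-0.16,-0.007],
    [1,0,-0.005,-0.2,-0.007]
  ]
}}

```text
time: 36.22
tool_pos: [0.4444, -0.1068, 0.2163]
ee_rot: [1.464, 1.569, -0.195]
wrist_force: [0.5, -0.2, 0.0]
width: 0.0938
```

Call:
{"op": "send_rows", "data": {
  "increments": [
    [1,0,0,-0.04,0],
    [1,0.02,0,-0.08,0],
    [1,0.05,0,-0.119,0],
    [1,0.08,0,-0.119,0],
    [1,0.08,0,-0.119,0]
  ]
}}

```text
time: 36.63
tool_pos: [0.4493, 0.0129, 0.1282]
ee_rot: [-1.623, 1.556, 3.006]
wrist_force: [-0.5, -0.2, -1.4]
width: 0.0936
```

Call:
{"op": "send_rows", "data": {
  "increments": [
    [1,0,0,0,0],
    [1,0,0,0,0]
  ]
}}

```text
time: 36.8
tool_pos: [0.4563, 0.0085, 0.1378]
ee_rot: [1.344, 1.568, -0.316]
wrist_force: [0.3, -0.2, 0.7]
width: 0.0938
```

```bash
python3 - <<'E'
from h import *
path([(-72,-83,67)],YAW)
q=snap("scene","sf33");crop(q,"s33",290,150,450,290,4.5)
E
```

```text
shelf tcp [-71.5 -84.9 137.8]
tcp [0.4563 0.0085 0.1378] jaw -0.089 shift [ 0.0708 -0.0007 -0.002 ] roll [np.float64(-0.0013225137533448006)] q6 -0.02
```

View pics/s33.png

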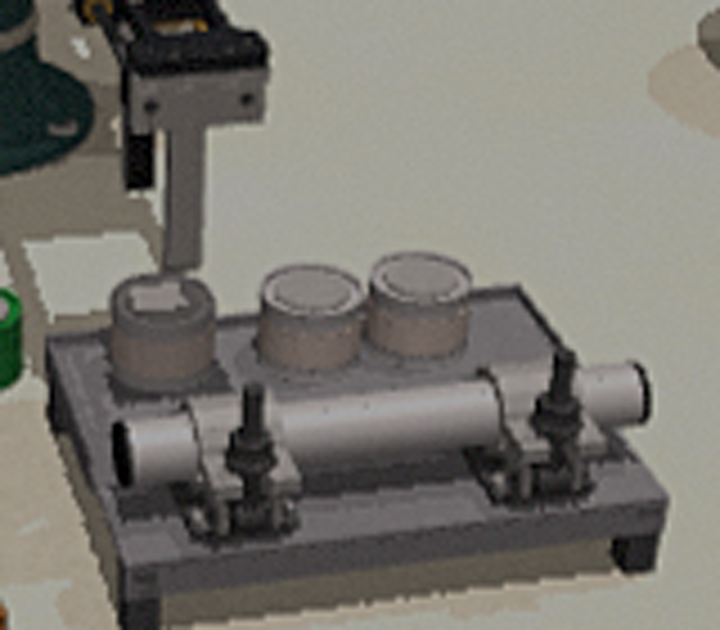

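Call:
{"op": "send_rows", "data": {
  "increments": [
    [1,0.02,-0.001,-0.002,0],
    [1,0.04,-0.001,-0.002,0],
    [1,0.055,-0.001,-0.002,0],
    [1,0.064,-0.001,-0.002,0],
    [1,0.069,-0.001,-0.002,0]
  ]
}}

```text
time: 37.27
tool_pos: [0.4557, 0.0097, 0.0677]
ee_rot: [1.449, 1.569, -0.214]
wrist_force: [-0.2, -0.2, -0.4]
width: 0.0941
```

Call:
{"op": "send_rows", "data": {
  "increments": [
    [0.4,0,0,0,0],
    [0,0,0,0,0],
    [-0.5,0,0,0,0],
    [-1,0,0,0,0],
    [-1,0,0,0,0]
  ]
}}

```text
time: 37.68
tool_pos: [0.4553, 0.0107, 0.0677]
ee_rot: [1.524, 1.569, -0.137]
wrist_force: [0.1, 1.0, -0.5]
width: 0.0641
```

Call:
{"op": "send_rows", "data": {
  "increments": [
    [-1,0,0,0,0],
    [-1,0,0,0,0],
    [-1,-0.006,0,0,0],
    [-1,-0.012,0,0,0],
    [-1,-0.012,0,0,0]
  ]
}}

```text
time: 38.1
tool_pos: [0.4548, 0.0107, 0.0799]
ee_rot: [1.254, 1.571, -0.407]
wrist_force: [0.2, -0.4, -1.7]
width: 0.0595
```

```bash
python3 - <<'E'
from h import *
path([(-66,-66,79)],YAW)
q=snap("scene","sf34");crop(q,"s34",290,150,450,290,4.5)
E
```

```text
shelf tcp [-73.2 -82.8  79.9]
tcp [0.4548 0.0107 0.0799] jaw -0.09 shift [ 0.0009  0.0072 -0.0168] roll [np.float64(-0.001926066661455783)] q6 -0.01
```

View pics/s34.png

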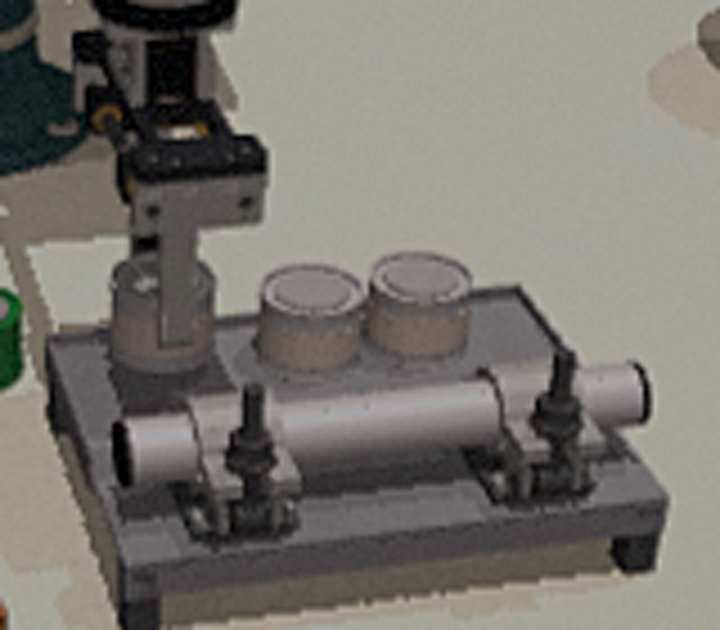

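Call:
{"op": "send_rows", "data": {
  "increments": [
    [-1,0,0.003,-0.006,0],
    [-1,0,0.006,-0.012,0],
    [-1,0,0.007,-0.016,0],
    [-1,0,0.007,-0.016,0],
    [-1,0.006,0.007,-0.016,0]
  ]
}}

```text
time: 38.57
tool_pos: [0.464, 0.0264, 0.0736]
ee_rot: [1.504, 1.569, -0.155]
wrist_force: [1.0, 0.2, -2.2]
width: 0.0597
```

Call:
{"op": "send_rows", "data": {
  "increments": [
    [-1,0.004,0,0,0],
    [-1,0.007,0,0,0],
    [-1,0.007,0,0,0]
  ]
}}

```text
time: 38.82
tool_pos: [0.4627, 0.0261, 0.0672]
ee_rot: [-1.73, 1.57, 2.893]
wrist_force: [-2.6, 0.4, 7.9]
width: 0.0596
```

```bash
python3 - <<'E'
from h import *
path([(-66,-66,67)],YAW)
E
```

```text
shelf tcp [-66.7 -66.8  67.2]
tcp [0.4627 0.0261 0.0672] jaw -0.09 shift [ 0.0002  0.0007 -0.0008] roll [np.float64(-0.0018091638788158004)] q6 0.02
```

Call:
{"op": "send_rows", "data": {
  "increments": [
    [0.6,0,0,0,0],
    [0.6,0,0,0,0],
    [0.6,0,0,0,0],
    [0.6,0,0,0,0],
    [0.6,0,0,0,0]
  ]
}}

```text
time: 39.23
tool_pos: [0.463, 0.0259, 0.0656]
ee_rot: [-1.063, 1.57, -2.724]
wrist_force: [-0.6, 0.1, -0.1]
width: 0.0753
```

Call:
{"op": "send_rows", "data": {
  "increments": [
    [0.7,-0.02,0,0,0],
    [0.8,-0.05,0,0,0],
    [0.8,-0.09,0,0,0],
    [0.8,-0.13,0,0,0],
    [0.8,-0.16,0,0.03,0]
  ]
}}

```text
time: 39.65
tool_pos: [0.4613, -0.0005, 0.2287]
ee_rot: [2.139, 1.566, 0.484]
wrist_force: [0.8, -0.3, 0.8]
width: 0.0849
```

Call:
{"op": "send_rows", "data": {
  "increments": [
    [0.8,0,0,0.04,0],
    [0.8,0,0,0.08,0],
    [0.8,0,0,0.12,0],
    [0.8,0,0,0.16,0],
    [0.8,0,0,0.2,0]
  ]
}}

```text
time: 40.07
tool_pos: [0.442, -0.2043, 0.2254]
ee_rot: [1.142, 1.57, -0.519]
wrist_force: [-0.1, 0.5, -0.1]
width: 0.0848
```

Call:
{"op": "send_rows", "data": {
  "increments": [
    [0.8,0,0,0.04,0],
    [0.8,0,0,0.08,0],
    [0.8,0,0,0.12,0],
    [0.8,0,0,0.12,0]
  ]
}}

```text
time: 40.4
tool_pos: [0.4299, -0.3283, 0.2237]
ee_rot: [-0.775, 1.568, -2.443]
wrist_force: [-0.0, 0.1, -0.5]
width: 0.085
```

```bash
python3 - <<'E'
from h import *
q=snap("scene","sf35");crop(q,"s35",290,190,450,290,4.8)
s=snap("top","tf35");crop(s,"t35",205,180,365,330,4)
E
```

View pics/s35.png

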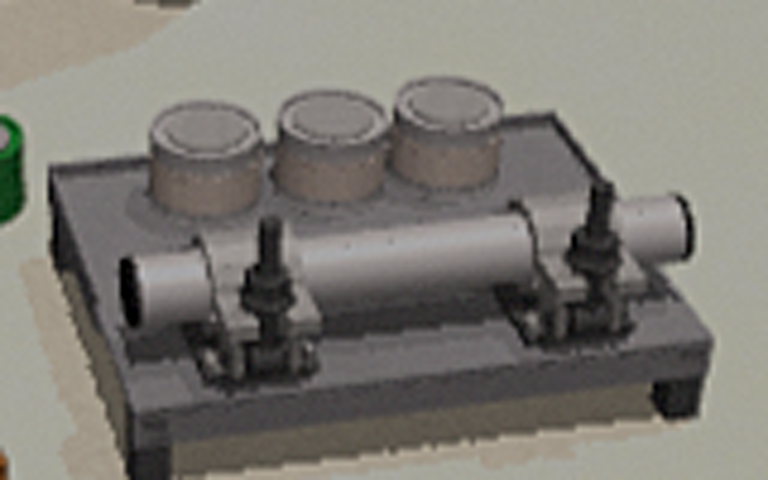

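View pics/t35.png

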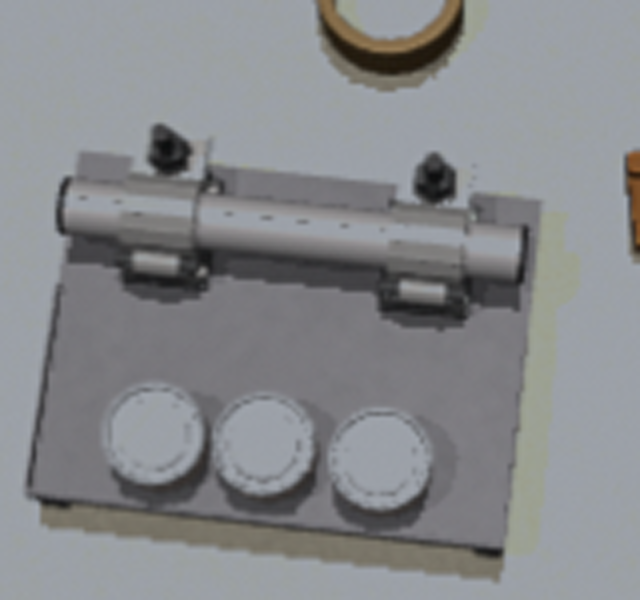

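```bash
python3 - <<'E'
from h import *
s=snap("top");q=snap("scene")
P=[]
T=lambda a:(205+a[0]/4,180+a[1]/4);S=lambda b:(290+b[0]/4.8,190+b[1]/4.8)
for a,b in (((155,434),(447,103)),((264,444),(332,117)),((381,459),(206,128))):
    P.append((SH(onz(s,T(a),.094))+SH(onz(q,S(b),.094)))/2)
P=np.array(P);print(P.round(1),np.linalg.norm(np.diff(P[:,:2],axis=0),axis=1))
# bolts & rail ends
for n,a,b in (("boltL",(157,128),(601,180)),("boltR",(433,156),(270,218))):
    print(n,SH(tri([ray(s,T(a)),ray(q,S(b))])).round(1))
e=[SH((onz(s,T(a),.086)+onz(q,S(b),.086))/2) for a,b in (((62,205),(686,228)),((525,251),(130,291)))]
print(np.round(e,1),((e[0]+e[1])/2).round(1)); print(robot.get_obs()["time"])
E
```

```text
[[-66.7  65.6  94. ]
 [-65.    1.4  94. ]
 [-66.7 -66.8  94. ]] [64.14961939 68.22310298]
boltL [101.6  81.  142.4]
boltR [102.4 -79.  142.7]
[[  65.1  143.9   86. ]
 [  65.5 -136.2   86. ]] [65.3  3.8 86. ]
40.6
```

```bash
python3 -c "
from bench import robot
print(robot.close_job())"
```

```text
the job is handed in; nothing more can be done
None
```

The shelf is stocked and the rail is locked; I handed the job in at about 41 s of the 210 s, and it returned no verdict. I left the red and green look-alike tins, the glue bottle, the tape roll and the white pot alone. In the pictures they looked unmoved, but I did not measure them again.

- **Rail:** I laid it in both saddles, closed both flaps until they stopped (14 N and 30 N), and swung both bolts up to their stops (12 N and 19 N). The last check put the rail's centre at shelf x = 65, y = +4 mm. The bolt ends were within about 2 mm of upright.
- **Tins:** Only three tins were there. They stand at shelf x of about -65 to -67 mm, which leaves about 7 mm to the lip. Their centres are 64 and 68 mm apart, so the gaps are 4 and 8 mm.
- **Knocked tin:** After I set it down, the right-hand tin was found shifted to 84 mm from its neighbour. I think this was the knock the task warned of, not the gripper. I gripped it again, put it back and re-measured the row.

The two cameras disagreed by about 4 mm in x and y on the deck, so the shelf positions above are averages of the two. I judged the flaps closed from the push force and the pictures, not from an angle reading.

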